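# Check a vice screw's thread with a pitch comb leaf

## Robot

A 6-joint arm with a two-finger parallel gripper is mounted at the origin on the work surface; the furniture and walls round the work are solid. World frame = base frame: x ahead of the robot, y to its left, z up, the work surface at z = 0. Lengths are in m, angles in rad, forces in N, time in s.
With the tool pointing down it reaches from about 0.25 to 0.85 m from the base axis. Payload 12.5 kg.
Tool frame: the origin (TCP) lies between the finger pads; the fingertips stand 17 mm ahead of it and the grasp point (between the pads) lies 2 mm behind it; x points along the fingers, y is the direction in which the jaws open and shut, and the axes are right-handed (so a half turn about x gives the same grasp; the last joint's range is limited). The gripper opens to 93 mm and grips with 3 to 60 N. Pads are 15 mm wide; open, the fingers measure 128 mm over their backs; the gripper's body (75 mm by 188 mm) begins 65 mm behind the grasp point.
Start: joints at [-1.356, 0.351, 1.652, -0, 1.139, -0.085], TCP at [0.162, -0.525, 0.236] pointing down, gripper open.
Joint ranges: [-2.75, 2.75], [-0.79, 2.1], [0.01, 2.65], [-1.57, 4.71], [0.07, 3.14], [-2.87, 2.87]. Speed limits (rad/s): [2.22, 2.22, 2.79, 3.14, 3.14, 3.14].

## Interface

Orientations are given as a unit quaternion [x, y, z, w].
In Python, from plant import bot, vision, order gives the robot as it stands.
- The arm moves only by the tool move_arm, never from a script. Its argument "rows" is a list of rows, each an object of numbers: "dx", "dy", "dz": the shift along the tool's x, y, z in cm; "yaw": the turn about the tool's x in degrees. In form: [{"dx": .., "dy": .., "dz": .., "yaw": ..}, ...]. A call has exactly 5 rows; each row is the pose to reach, as a shift and turn from the pose commanded when the call began, along the tool's axes at that moment; what a row does not reach only later rows make up. A row lasts 1/12 s, in which the tool goes at most 41.7 mm and 7.16 degrees, less where a joint would pass 70% of its speed; a pose out of reach is approached as far as the arm can. A call with a gripper value outside its range is refused whole. "claw" is the closure, from -1 (fully open) to 1 (shut), so that 0 is half open, set as the call begins (left out, the last holds). The fingers move at their own pace and stop on an object; "squeeze" is the grip in N (left out, the last holds). Time passes only in rows, so rows that repeat a pose let the fingers close, or fill a call up. It gives the time, the measured TCP pose, the force and the opening at its end, in the units of the state.
- bot.observe(): the state, without advancing time (a new reading comes with each control period).
- vision.snapshot(name): name is "scene" or "top" or "wrist"; returns a dict with "image" (384x512x3 uint8, red, green, blue), "fx", "fy", "cx", "cy" (pixels), "dist" ([k1, k2, p1, p2, k3] as OpenCV has them; the pictures are not rectified), "extrinsics" (4x4, takes a point from camera to world coordinates). Camera axes: x right, y down, z forward; pixel columns grow to the right and rows downward; lengths in m; the calibration is good to about 2 mm. A picture is of the moment at which its call begins. There is no depth.
- order.hand_in(): hands the job in, once; it reports no verdict.
The state is a dict: "clock": time; "joint_pos": joint angles; "dq": joint speeds; "joint_torque": joint torques, N m; "position": TCP position; "orientation": TCP orientation; "wrist_force": force on the tool from outside, world axes, zero at the start; "torque": the same for the moment, N m; "grip_width": finger opening in m.
Only numpy, scipy, OpenCV 4.12 (cv2) and the standard library are available. Lean on these libraries where they do the work, as an engineer would, in place of code of your own. Each camera call takes 0.05 s, during which the arm holds its last target.

## Task

Take the coarse comb leaf (the longer of the two, with broad teeth) out of the stand, put it teeth down between the guide rails of the fixture and feel along the vice screw until its teeth drop into the threads. Press it lightly down to check that it is fully home and flat on the thread, always gently so that neither teeth nor thread are bruised, then let go and leave it sitting there near the middle of the slot. Leave the other leaf and everything else where they are.

Things in the scene. Friction and masses are not known exactly. Their poses are not given: they have to be found in the camera images.
- coarse_leaf: The leaf to use: flat upright steel comb, 60 mm long (x axis), 72 mm tall (z up), plate 6 mm thick (y). Lower edge: four teeth 14 mm apart centre to centre, each 5.8 mm long in x and 6 mm tall with flat tips. Origin: middle of the line of tooth tips. About 0.15 kg. Stands loose, teeth down, in one of the stand's two slots (which one varies). Either end may lead.
- coarse_leaf_grip (a point): Centre of the coarse leaf's grip, the darker, thicker upper part to hold it by: 60 mm long, 14 mm thick (y), 30 mm tall, from 42 to 72 mm above the tooth tips. This point is 57 mm above the tooth tips.
- coarse_leaf_end_a (a point): On coarse_leaf: one end (x = +29 mm) of its lower plate edge, the line between the tooth roots, 6 mm above the tooth tips.
- coarse_leaf_end_b (a point): The same at its other end (x = -29 mm).
- fine_leaf: The other leaf, not to be used: same height and thickness but only 38 mm long, with four narrow teeth 9 mm apart, which do not fit the screw. Stands in the other slot. Origin as for coarse_leaf.
- stand: Wooden stand fixed to the bench, 90 x 124 x 34 mm, origin under its centre. Two slots along its x axis, centred at y = +38 and -38 mm, 9 mm wide, 66 mm long, floor 10 mm above the bench. A leaf in a slot shows its grip 18 mm above the stand's top.
- fixture: Checking fixture fixed to the bench: wooden base 196 x 84 mm with two end blocks; a steel vice screw lies along its x axis between them, axis 45 mm above the bench. Origin under its centre, z up. Leaf resting on the crests: tooth tips 67 mm above the bench. Leaf seated: tooth tips 61 mm, lower plate edge 67 mm above the bench over its whole length.
- fixture_thread (a point): Top of the screw's crests (44 mm diameter) at the fixture's middle, 67 mm above the bench. Pitch 14 mm, grooves 7.8 mm wide, 6.8 mm deep: a tooth has about 1 mm play each side. Threaded about 45 mm either side. Where the grooves lie along the slot is not measured: any shift up to a whole pitch. The screw lies on rubber pads: pressed down it gives 1 mm per 8 N, then springs back; it does not slide.
- fixture_slot (a point): Middle of the slot between two aluminium guide rails over the screw, at the rails' top, 88 mm above the bench. The slot runs along the fixture's x, is 9 mm wide from 69 to 88 mm above the bench and has flared lips up to 95 mm (mouth about 15 mm). The rails keep a leaf upright when it is let go.
- sanding_block: Loose wooden sanding block, 63 x 110 x 30 mm, a bystander; origin under its centre.
- tape_measure: Loose round tape measure, 62 x 79 x 15 mm, a bystander; origin under its centre.
Not all that is in view belongs to the job. What is shaped like the coarse_leaf but orange is not meant.

How it is judged:
By the outcome, as a careful person would: the job done as asked, in the order asked, and still so for the second after the job is handed in, with the robot touching nothing.
It also fails if it takes over 64 s, if anything falls off the work surface, if the arm or the gripper's body presses on something with over 40 N, if the wrist force passes 120 N, or if a joint passes its speed limit or range.

## Working session

There is one attempt and no reset: what is moved stays moved. The work goes in short steps, Python scripts to look and compute and a tool call to move; the robot and the scene stay as the last step left them, time stands still between calls to the robot, and variables do not carry over. Pictures are saved under pics/ and viewed, and the job is handed in when it is done.

Besides the shell and the picture viewer there is one more tool, called after "Emit:" by a JSON object that holds its "name" and its "arguments", one argument or row to a line. move_arm: Moves the arm, as the interface text tells. Its arguments: {"type":"object","properties":{"rows":{"type":"array"},"claw":{"type":"number"},"squeeze":{"type":"number"}},"required":["rows"]}

```bash
mkdir -p pics; ls
python3 - <<'E'
from plant import bot, vision, order
import cv2,pickle
print(bot.observe())
d={}
for n in ["scene","top","wrist"]:
    s=vision.snapshot(n); d[n]=s
    cv2.imwrite(f"pics/{n}0.png",s["image"][:,:,::-1]); print(n,s["fx"],s["fy"],s["cx"],s["cy"],s["dist"],s["extrinsics"])
pickle.dump(d,open("s0.pkl","wb"))
E
```

```text
pics
{'clock': 0.0, 'joint_pos': array([-1.35559718e+00,  3.51242550e-01,  1.65246857e+00, -4.31588671e-05,
        1.13910796e+00, -8.46302530e-02]), 'dq': array([ 0.00093431,  0.00129937,  0.00090734, -0.00033857, -0.00059465,
        0.00014361]), 'joint_torque': array([-3.61333259e-04, -4.97316957e+01, -2.85253787e+01,  6.98117190e-02,
        2.56377988e-02, -8.83289158e-05]), 'position': array([ 0.1623702 , -0.52511997,  0.23508106]), 'orientation': array([-0.69913255, -0.10604716,  0.69921677, -0.1051836 ]), 'wrist_force': array([ 0.42253939, -0.31808395, -0.86354448]), 'torque': array([-0.00750098, -0.01097192,  0.02634991]), 'grip_width': 0.0927501005098273}
scene 439.72789313046655 439.72789313046655 258.38059633034345 185.7584168532096 [-0.15697401  0.          0.          0.          0.        ] [[ 0.99691162  0.05852211 -0.05236787  0.46984754]
 [ 0.07841955 -0.70621204  0.70364403 -0.53828072]
 [ 0.00419591 -0.70557758 -0.70862026  0.76056877]
 [ 0.          0.          0.          1.        ]]
top 383.8640180412871 383.8640180412871 250.07546126544509 190.78878563251956 [-0.00475437  0.          0.          0.          0.        ] [[ 0.02191811 -0.99544666  0.09276604  0.35095539]
 [-0.99945566 -0.01952846  0.02658992  0.12657869]
 [-0.02465727 -0.09329834 -0.99533283  0.9383666 ]
 [ 0.          0.          0.          1.        ]]
wrist 340.4897353373435 340.4897353373435 258.81301360992865 186.4274829495108 [-0.06193948  0.          0.          0.          0.        ] [[ 2.94727225e-01 -9.24500817e-01 -2.41731468e-01  2.29381203e-01]
 [-9.55580951e-01 -2.85393402e-01 -7.35911144e-02 -5.04253359e-01]
 [-9.53520844e-04  2.52683291e-01 -9.67548575e-01  3.83743237e-01]
 [ 0.00000000e+00  0.00000000e+00  0.00000000e+00  1.00000000e+00]]
```

View pics/scene0.png

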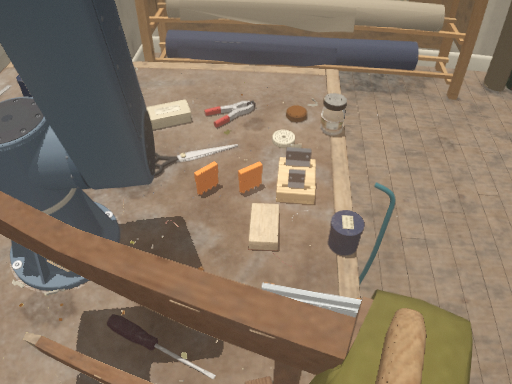

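View pics/top0.png

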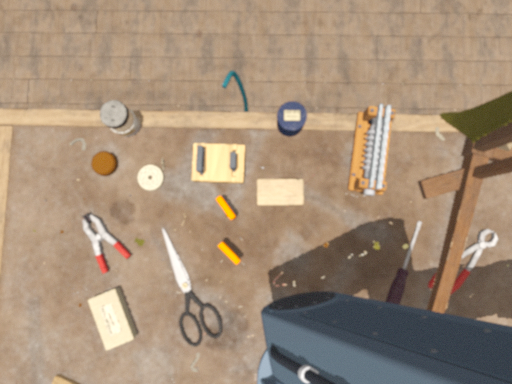

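View pics/wrist0.png

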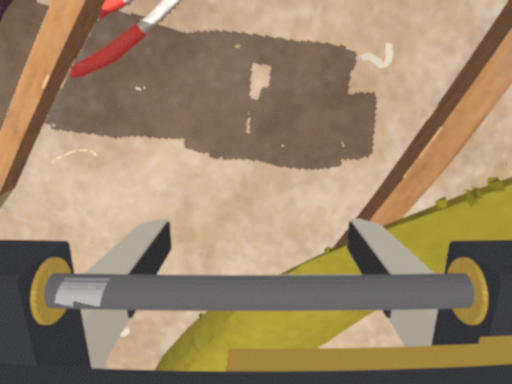

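```bash
cat > h.py <<'E'
import numpy as np,cv2,pickle
def K(s): return np.array([[s["fx"],0,s["cx"]],[0,s["fy"],s["cy"]],[0,0,1]])
def ray(s,px):
    p=cv2.undistortPoints(np.array([[px]],float),K(s),np.array(s["dist"],float))[0,0]
    E=np.array(s["extrinsics"]); d=E[:3,:3]@np.array([p[0],p[1],1]); return E[:3,3],d/np.linalg.norm(d)
def onz(s,px,z):
    o,d=ray(s,px); return o+d*(z-o[2])/d[2]
def tri(rs):
    A=0;b=0
    for o,d in rs:
        P=np.eye(3)-np.outer(d,d);A=A+P;b=b+P@o
    return np.linalg.solve(A,b)
def proj(s,X):
    E=np.linalg.inv(np.array(s["extrinsics"])); 
    r,_=cv2.Rodrigues(E[:3,:3]); return cv2.projectPoints(np.atleast_2d(np.array(X,float)),r,E[:3,3],K(s),np.array(s["dist"],float))[0][:,0]
E
python3 - <<'E'
from h import *
d=pickle.load(open("s0.pkl","rb")); t=d["top"]["image"]; sc=d["scene"]["image"]
cv2.imwrite("pics/c1.png",cv2.resize(t[135:190,185:250],None,fx=11,fy=10,interpolation=cv2.INTER_CUBIC)[:,:,::-1])
cv2.imwrite("pics/c2.png",cv2.resize(t[95:205,335:405],None,fx=7,fy=5.4,interpolation=cv2.INTER_CUBIC)[:,:,::-1])
cv2.imwrite("pics/c3.png",cv2.resize(sc[140:210,270:325],None,fx=8,fy=8,interpolation=cv2.INTER_CUBIC)[:,:,::-1])
for p,z in [((200,159),.052),((234,160),.052),((218,162),.034),((371,150),.067)]: print(p,onz(d["top"],p,z))
E
```

```text
(200, 159) [0.5061446  0.26938776 0.052     ]
(234, 160) [0.5051719  0.18946506 0.052     ]
(218, 162) [0.50279787 0.22888627 0.034     ]
(371, 150) [ 0.53125385 -0.12464683  0.067     ]
```

View pics/c1.png

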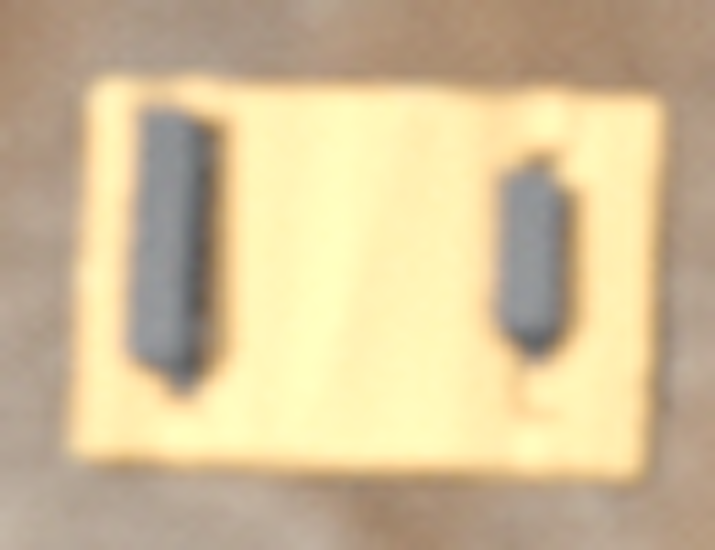

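View pics/c2.png

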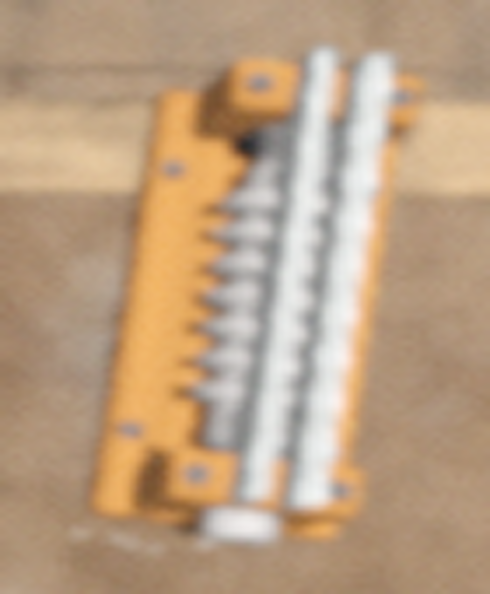

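View pics/c3.png

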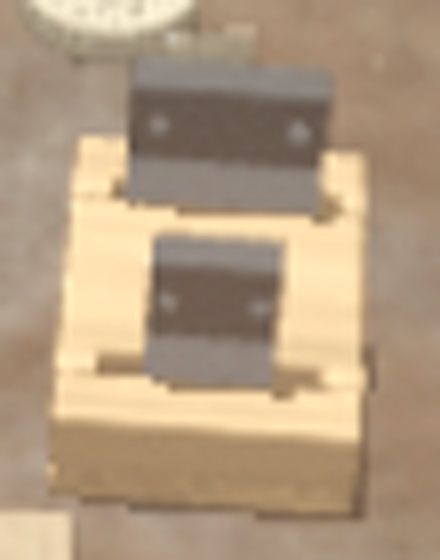

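Run:
```python
from h import *
d=pickle.load(open("s0.pkl","rb")); t=d["top"]["image"]; sc=d["scene"]["image"]; w=d["wrist"]["image"]
def pl(s,a,b):
    o,r1=ray(s,a);_,r2=ray(s,b);n=np.cross(r1,r2);return n/np.linalg.norm(n),o
def inter(p,q):
    n1,o1=p;n2,o2=q;dr=np.cross(n1,n2);dr/=np.linalg.norm(dr)
    x=np.linalg.lstsq(np.array([n1,n2]),np.array([n1@o1,n2@o2]),rcond=None)[0]
    return [(x+dr*((xx-x[0])/dr[0])).round(3) for xx in (0.0,.2,.4,.55)]
S=d["scene"];T=d["top"]
# beam far edge scene, left edge top
print(inter(pl(S,(0,196),(350,325)),pl(T,(467,160),(435,300))))
print(inter(pl(S,(0,196),(350,325)),pl(T,(483,160),(448,300))))
big=np.hstack([cv2.resize(t[90:384,370:512],None,fx=2,fy=2),cv2.resize(sc[180:384,0:400],None,fx=1.25,fy=1.25)[:588,:500] if 0 else cv2.resize(sc[180:384,0:400],(500,588))])
cv2.imwrite("pics/c4.png",big[:,:,::-1])
```

```text
[array([ 0.   , -0.109,  0.277]), array([ 0.2  , -0.165,  0.266]), array([ 0.4  , -0.221,  0.255]), array([ 0.55 , -0.263,  0.246])]
[array([ 0.   , -0.117,  0.291]), array([ 0.2  , -0.176,  0.285]), array([ 0.4  , -0.235,  0.278]), array([ 0.55 , -0.279,  0.273])]
```

View pics/c4.png

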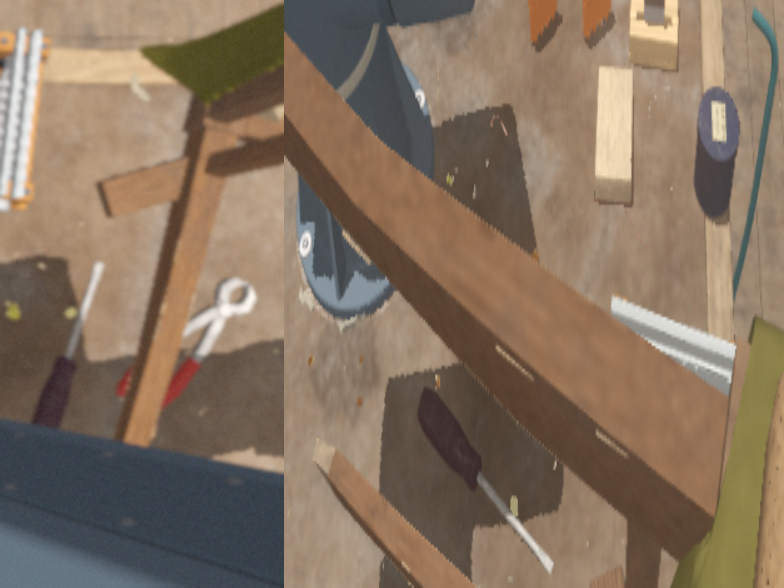

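```bash
cat >> h.py <<'E'
from scipy.spatial.transform import Rotation as R
def plan(b,target,ang):
    """shift in tool axes cm to reach world target; yaw so tool y axis lies at world angle ang(deg) mod 180"""
    M=R.from_quat(b["orientation"]).as_matrix(); d=M.T@(np.array(target)-b["position"])*100
    a=np.degrees(np.arctan2(M[1,1],M[0,1])); e=(ang-a+90)%180-90
    # turn about tool x (down) by +yaw => world angle decreases
    return d.round(2), "tool y at",round(a,2),"yaw",round(-e,2), "tool x",M[:,0].round(4)
E
python3 - <<'E'
from h import *
from plant import bot
d=pickle.load(open("s0.pkl","rb")); T=d["top"]
def c(u,v): return (185+u/11-.5+.0,135+v/10-.5)
# stand top corners z=.034
P=[onz(T,c(*p),.034) for p in [(92,78),(662,95),(640,480),(72,458)]]
print(np.array(P).round(4), np.mean(P,0).round(4))
for i in range(4): v=P[(i+1)%4]-P[i]; print(np.linalg.norm(v[:2]).round(4),np.degrees(np.arctan2(v[1],v[0])).round(2))
L=[onz(T,c(*p),.082) for p in [(143,108),(190,108),(178,375),(130,350)]]
print(np.array(L).round(4),np.mean(L,0))
for i in range(4): v=L[(i+1)%4]-L[i]; print(np.linalg.norm(v[:2]).round(4),np.degrees(np.arctan2(v[1],v[0])).round(2))
def c2(u,v): return (335+u/7-.5,95+v/5.4-.5)
a=onz(T,c2(350,60),.095);b=onz(T,c2(284,495),.095)
print("slot",a,b,(a+b)/2,np.degrees(np.arctan2(*(a-b)[[1,0]])))
print(plan(bot.observe(),[.5,.265,.25],90))
E
```

```text
[[0.5496 0.2909 0.034 ]
 [0.5475 0.1661 0.034 ]
 [0.4546 0.1687 0.034 ]
 [0.4576 0.2919 0.034 ]] [0.5023 0.2294 0.034 ]
0.1248 -90.96
0.0929 178.4
0.1233 88.64
0.0921 -0.65
[[0.5323 0.2713 0.082 ]
 [0.5325 0.2616 0.082 ]
 [0.4712 0.262  0.082 ]
 [0.4767 0.2721 0.082 ]] [0.50318437 0.26675239 0.082     ]
0.0098 -89.06
0.0613 179.62
0.0115 61.33
0.0556 -0.77
slot [ 0.62672714 -0.14734333  0.095     ] [ 0.44511617 -0.12484524  0.095     ] [ 0.53592166 -0.13609428  0.095     ] -7.061861828618009
(array([ -1.42, -65.53, -55.59]), 'tool y at', np.float64(-72.82), 'yaw', np.float64(17.18), 'tool x', array([-2.e-04,  8.e-04, -1.e+00]))
```

Emit:
{"name": "move_arm", "arguments": {
  "rows": [
    {"dx": -4,"dy": 0,"dz": 0,"yaw": 0},
    {"dx": -8,"dy": 0,"dz": 0,"yaw": 0},
    {"dx": -12,"dy": 0,"dz": 0,"yaw": 0},
    {"dx": -16,"dy": 0,"dz": 0,"yaw": 0},
    {"dx": -20,"dy": 0,"dz": 0,"yaw": 0}
  ]
}}

```text
clock: 0.57
position: [0.1623, -0.5249, 0.4376]
orientation: [-0.699, -0.106, 0.699, -0.106]
wrist_force: [0.1, -1.1, 0.4]
grip_width: 0.0931
```

Emit:
{"name": "move_arm", "arguments": {
  "rows": [
    {"dx": 0,"dy": -2.2,"dz": -3.4,"yaw": 3},
    {"dx": 0,"dy": -4.4,"dz": -6.7,"yaw": 6},
    {"dx": 0,"dy": -6.7,"dz": -10,"yaw": 9},
    {"dx": 0,"dy": -9,"dz": -13.4,"yaw": 12},
    {"dx": 0,"dy": -11.3,"dz": -16.8,"yaw": 15}
  ]
}}

```text
clock: 0.98
position: [0.2902, -0.3662, 0.4355]
orientation: [-0.707, -0.012, 0.707, -0.012]
wrist_force: [0.9, 0.1, 0.1]
grip_width: 0.0928
```

Run:
```python
from h import *
from plant import bot
b=bot.observe();print(b["joint_pos"],plan(b,[.48,-.13,.44],83))
```

```text
[-1.00028898e+00  5.75242786e-02  1.53254796e+00  7.46280212e-05
  1.55167992e+00  5.35691056e-01] (array([ -0.45, -22.94, -19.79]), 'tool y at', np.float64(-88.01), 'yaw', np.float64(8.99), 'tool x', array([-0.e+00,  2.e-04, -1.e+00]))
```

Emit:
{"name": "move_arm", "arguments": {
  "rows": [
    {"dx": 0,"dy": -2.9,"dz": -2.5,"yaw": 2},
    {"dx": 0,"dy": -5.8,"dz": -5,"yaw": 4},
    {"dx": 0,"dy": -8.7,"dz": -7.5,"yaw": 6},
    {"dx": 0,"dy": -11.6,"dz": -10,"yaw": 8},
    {"dx": 0,"dy": -14.5,"dz": -12.5,"yaw": 9}
  ]
}}

```text
clock: 1.4
position: [0.4097, -0.2165, 0.4356]
orientation: [0.706, -0.043, -0.706, -0.043]
wrist_force: [-0.3, -1.3, 0.1]
grip_width: 0.0928
```

Run:
```python
from h import *
from plant import bot
b=bot.observe();print(b["joint_pos"],plan(b,[.48,-.13,.44],83))
```

```text
[-5.86574771e-01  4.94064485e-02  1.54082682e+00 -4.20865576e-05
  1.55129393e+00  1.10536739e+00] (array([-0.44, -9.43, -5.94]), 'tool y at', np.float64(-96.94), 'yaw', np.float64(0.06), 'tool x', array([ 0.e+00, -1.e-04, -1.e+00]))
```

Emit:
{"name": "move_arm", "arguments": {
  "rows": [
    {"dx": 0,"dy": -3,"dz": -1.9,"yaw": 0},
    {"dx": 0,"dy": -6,"dz": -3.8,"yaw": 0},
    {"dx": 0,"dy": -9,"dz": -5.7,"yaw": 0},
    {"dx": 0,"dy": -9.4,"dz": -6,"yaw": 0},
    {"dx": 0,"dy": -9.4,"dz": -6,"yaw": 0}
  ]
}}

```text
clock: 1.82
position: [0.4805, -0.1306, 0.4351]
orientation: [-0.706, 0.041, 0.706, 0.041]
wrist_force: [-0.3, 0.5, 0.2]
grip_width: 0.0929
```

Run:
```python
from h import *
from plant import bot,vision
w=vision.snapshot("wrist");t=vision.snapshot("top");s=vision.snapshot("scene")
pickle.dump(dict(wrist=w,top=t,scene=s,b=bot.observe()),open("s1.pkl","wb"))
cv2.imwrite("pics/w1.png",w["image"][:,:,::-1]);cv2.imwrite("pics/sc1.png",s["image"][:,:,::-1])
```

```text
(no output)
```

View pics/w1.png

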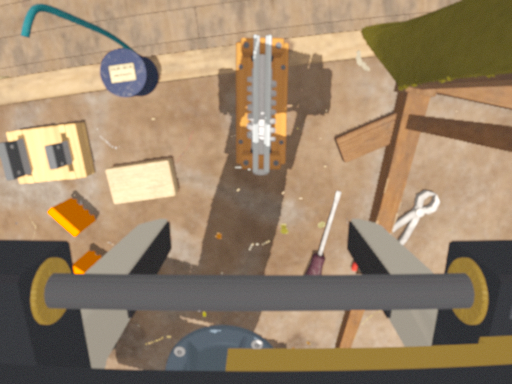

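View pics/sc1.png

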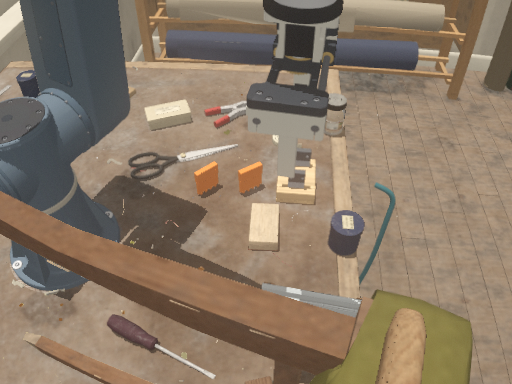

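Run:
```python
from h import *
w=pickle.load(open("s1.pkl","rb"))["wrist"]["image"]
cv2.imwrite("pics/c5.png",cv2.resize(w[25:185,220:305],None,fx=7,fy=3.7,interpolation=cv2.INTER_CUBIC)[:,:,::-1])
```

```text
(no output)
```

View pics/c5.png

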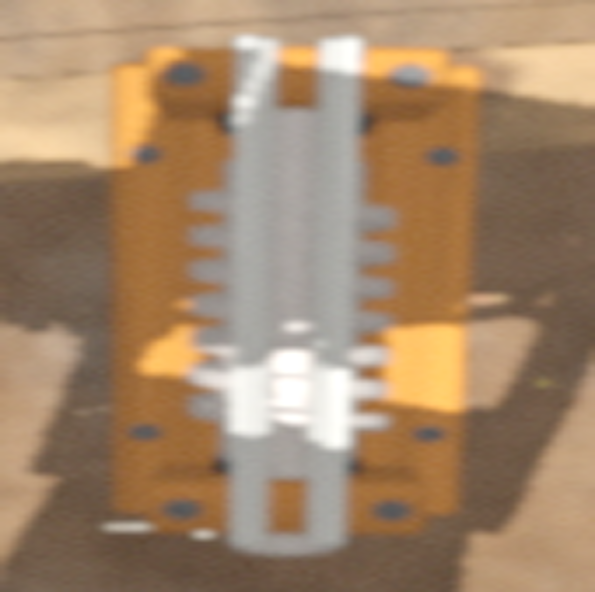

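Run:
```python
from h import *
W=pickle.load(open("s1.pkl","rb"))["wrist"]
c=lambda u,v:(220+(u+.5)/7-.5,25+(v+.5)/3.7-.5)
P=[onz(W,c(*p),.095) for p in [(233,40),(362,40),(348,545),(229,545)]]
print(np.array(P).round(4),np.mean(P,0).round(4))
a=(P[0]+P[1])/2;b=(P[2]+P[3])/2;print(a,b,np.linalg.norm(a-b),np.degrees(np.arctan2(*(a-b)[[1,0]])))
# screws on end blocks? and base screws (147,154),(441,156),(143,432),(428,434)
for z in (.012,.02):
  Q=[onz(W,c(*p),z) for p in [(147,154),(441,156),(428,434),(143,432)]]
  a=(Q[0]+Q[1])/2;b=(Q[2]+Q[3])/2;print(z,np.mean(Q,0).round(4),np.degrees(np.arctan2(*(a-b)[[1,0]])))
Q=[onz(W,c(*p),.069) for p in [(184,74),(410,74),(392,510),(182,510)]]
a=(Q[0]+Q[1])/2;b=(Q[2]+Q[3])/2;print(np.mean(Q,0).round(4),np.degrees(np.arctan2(*(a-b)[[1,0]])))
```

```text
[[ 0.6323 -0.1399  0.095 ]
 [ 0.6294 -0.1645  0.095 ]
 [ 0.443  -0.1412  0.095 ]
 [ 0.4459 -0.1164  0.095 ]] [ 0.5377 -0.1405  0.095 ]
[ 0.63082891 -0.15215888  0.095     ] [ 0.44447458 -0.12881236  0.095     ] 0.18781106725833094 -7.1408256925887645
0.012 [ 0.5381 -0.1404  0.012 ] -7.552402195636761
0.02 [ 0.5383 -0.1404  0.02  ] -7.552402195636763
[ 0.5382 -0.1405  0.069 ] -7.304645798288977
```

Run:
```python
from h import *
from plant import bot
b=bot.observe();print(b["joint_pos"],plan(b,[.42,.25,.32],89.2))
```

```text
[-3.63794080e-01  1.19116143e-01  1.46472806e+00 -3.02648003e-04
  1.55798406e+00  1.32678756e+00] (array([ 11.55, -37.3 ,  10.45]), 'tool y at', np.float64(-96.86), 'yaw', np.float64(-6.06), 'tool x', array([-3.e-04, -2.e-04, -1.e+00]))
```

Emit:
{"name": "move_arm", "arguments": {
  "rows": [
    {"dx": 0,"dy": -4,"dz": 1.1,"yaw": -1},
    {"dx": 1,"dy": -8,"dz": 2.2,"yaw": -2},
    {"dx": 2,"dy": -11.8,"dz": 3.3,"yaw": -3},
    {"dx": 3,"dy": -15.6,"dz": 4.4,"yaw": -4},
    {"dx": 4,"dy": -19.4,"dz": 5.4,"yaw": -5}
  ]
}}

```text
clock: 2.38
position: [0.4482, 0.0674, 0.3955]
orientation: [0.707, -0.012, -0.707, -0.012]
wrist_force: [1.0, 0.5, -0.0]
grip_width: 0.0929
```

Emit:
{"name": "move_arm", "arguments": {
  "rows": [
    {"dx": 1.5,"dy": -3.6,"dz": 1.3,"yaw": -1},
    {"dx": 3,"dy": -7.2,"dz": 2.6,"yaw": -1},
    {"dx": 4.5,"dy": -10.8,"dz": 3.9,"yaw": -1},
    {"dx": 6,"dy": -14.4,"dz": 4.4,"yaw": -1},
    {"dx": 7.5,"dy": -18,"dz": 5,"yaw": -1}
  ]
}}

```text
clock: 2.8
position: [0.4045, 0.249, 0.3205]
orientation: [0.708, -0.006, -0.707, -0.006]
wrist_force: [2.1, -1.1, 0.9]
grip_width: 0.093
```

Emit:
{"name": "move_arm", "arguments": {
  "rows": [
    {"dx": 0,"dy": 0,"dz": 0,"yaw": 0},
    {"dx": 0,"dy": 0,"dz": 0,"yaw": 0},
    {"dx": 0,"dy": 0,"dz": 0,"yaw": 0},
    {"dx": 0,"dy": 0,"dz": 0,"yaw": 0},
    {"dx": 0,"dy": 0,"dz": 0,"yaw": 0}
  ]
}}

```text
clock: 3.22
position: [0.4055, 0.2473, 0.3213]
orientation: [0.707, -0.006, -0.707, -0.006]
wrist_force: [-0.9, -1.0, 0.1]
grip_width: 0.0928
```

Run:
```python
from h import *
from plant import bot,vision
w=vision.snapshot("wrist")
b=bot.observe();print(b["joint_pos"],plan(b,[.503,.267,.15],89.2))
pickle.dump(dict(wrist=w,b=b),open("s2.pkl","wb"))
cv2.imwrite("pics/w2.png",w["image"][:,:,::-1])
```

```text
[ 4.49969029e-01  1.29572393e-01  1.72129605e+00 -1.08232013e-04
  1.28968659e+00  2.03706951e+00] (array([17.13, -2.11, -9.7 ]), 'tool y at', np.float64(-90.93), 'yaw', np.float64(-0.13), 'tool x', array([ 1.e-03,  4.e-04, -1.e+00]))
```

View pics/w2.png

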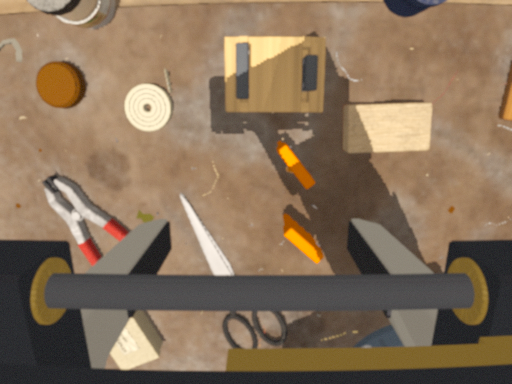

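Run:
```python
from h import *
w=pickle.load(open("s2.pkl","rb"))["wrist"]["image"]
cv2.imwrite("pics/c6.png",cv2.resize(w[30:120,215:335],None,fx=6.5,fy=6.5,interpolation=cv2.INTER_CUBIC)[:,:,::-1])
```

```text
(no output)
```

View pics/c6.png

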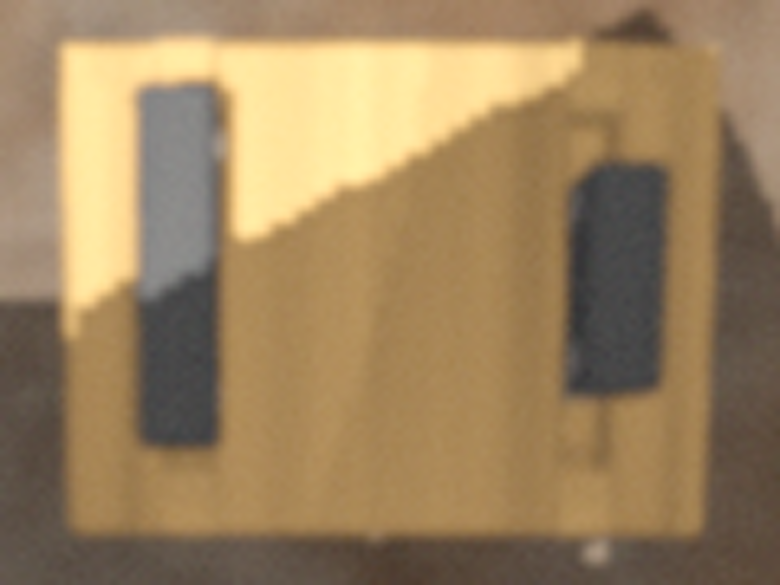

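Run:
```python
from h import *
from plant import bot
W=pickle.load(open("s2.pkl","rb"))["wrist"]
c=lambda u,v:(215+(u+.5)/6.5-.5,30+(v+.5)/6.5-.5)
def q(ps,z):
    P=[onz(W,c(*p),z) for p in ps];m=np.mean(P,0)
    a=(P[0]+P[1])/2;b=(P[2]+P[3])/2;e=(P[0]+P[3])/2;f=(P[1]+P[2])/2
    print(m.round(4),"len",np.linalg.norm(a-b).round(4),"wid",np.linalg.norm(e-f).round(4),np.degrees(np.arctan2(*(a-b)[[1,0]])).round(2));return m
m=q([(141,86),(211,86),(216,443),(143,443)],.082)
q([(62,42),(719,48),(703,535),(68,533)],.034)
print(plan(bot.observe(),[m[0],m[1],.15],90-1))
```

```text
[0.5051 0.2645 0.082 ] len 0.0576 wid 0.012 -0.99
[0.5034 0.2271 0.034 ] len 0.0892 wid 0.1222 -1.05
(array([17.13, -1.86, -9.92]), 'tool y at', np.float64(-90.93), 'yaw', np.float64(0.07), 'tool x', array([ 1.e-03,  4.e-04, -1.e+00]))
```

Emit:
{"name": "move_arm", "arguments": {
  "claw": 0,
  "squeeze": 10,
  "rows": [
    {"dx": 2.5,"dy": -0.4,"dz": -2.5,"yaw": 0},
    {"dx": 5,"dy": -0.8,"dz": -5,"yaw": 0},
    {"dx": 7.5,"dy": -1.2,"dz": -7.5,"yaw": 0},
    {"dx": 10,"dy": -1.6,"dz": -9.9,"yaw": 0},
    {"dx": 14,"dy": -1.95,"dz": -9.9,"yaw": 0}
  ]
}}

```text
clock: 3.68
position: [0.509, 0.2663, 0.1817]
orientation: [0.709, -0.005, -0.705, -0.007]
wrist_force: [1.6, 1.1, -0.1]
grip_width: 0.0642
```

Emit:
{"name": "move_arm", "arguments": {
  "rows": [
    {"dx": 2,"dy": 0,"dz": 0,"yaw": 0},
    {"dx": 3.1,"dy": 0,"dz": 0,"yaw": 0},
    {"dx": 3.1,"dy": 0,"dz": 0,"yaw": 0},
    {"dx": 3.1,"dy": 0,"dz": 0,"yaw": 0},
    {"dx": 3.1,"dy": 0,"dz": 0,"yaw": 0}
  ]
}}

```text
clock: 4.1
position: [0.5051, 0.2667, 0.1516]
orientation: [0.708, -0.005, -0.706, -0.006]
wrist_force: [0.6, -0.5, -0.5]
grip_width: 0.0464
```

Run:
```python
from h import *
from plant import bot,vision
w=vision.snapshot("wrist");t=vision.snapshot("top");s=vision.snapshot("scene")
b=bot.observe();print(b["joint_pos"],b["position"],b["grip_width"],plan(b,[.5045,.2655,.070],89))
pickle.dump(dict(wrist=w,top=t,scene=s,b=b),open("s3.pkl","wb"))
cv2.imwrite("pics/w3.png",w["image"][:,:,::-1])
cv2.imwrite("pics/sc3.png",cv2.resize(s["image"][100:220,230:350],None,fx=5,fy=5,interpolation=cv2.INTER_CUBIC)[:,:,::-1])
```

```text
[ 4.04744394e-01  4.85991394e-01  1.67614146e+00 -7.94803312e-06
  9.76963787e-01  1.98988792e+00] [0.50474556 0.2668169  0.15117064] 0.046612486311801905 (array([8.12, 0.14, 0.04]), 'tool y at', np.float64(-90.82), 'yaw', np.float64(0.18), 'tool x', array([ 0.0023,  0.001 , -1.    ]))
```

View pics/w3.png

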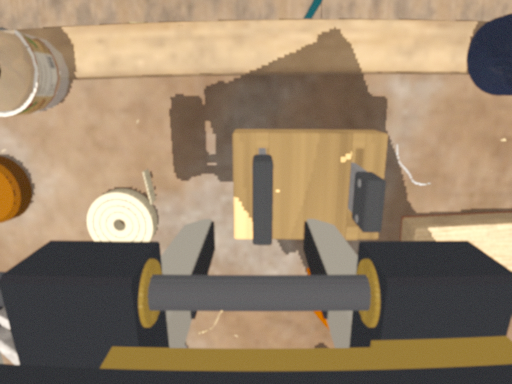

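View pics/sc3.png

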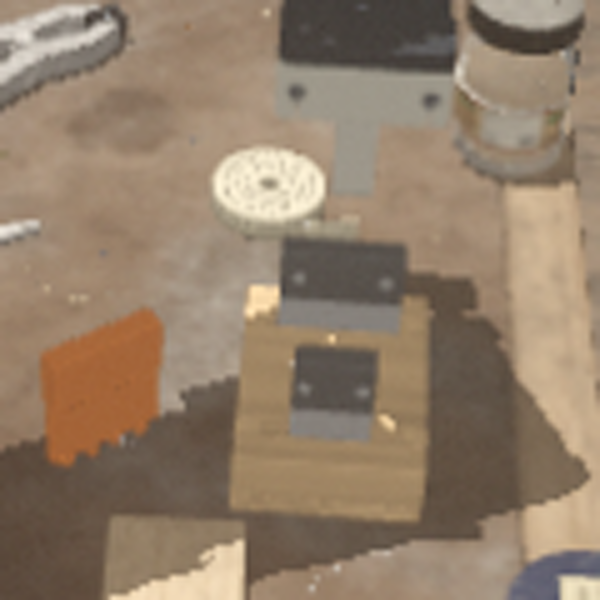

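Run:
```python
from h import *
D=pickle.load(open("s3.pkl","rb"));W=D["wrist"]
cv2.imwrite("pics/c7.png",cv2.resize(W["image"][120:250,225:395],None,fx=4.6,fy=4.6,interpolation=cv2.INTER_CUBIC)[:,:,::-1])
for p in [(254.5,154),(271,154),(270.5,243),(254,243)]: print(onz(W,p,.082).round(4))
# gripper TCP projected into the wrist image, at level .082
print(proj(W,[[*D['b']['position'][:2],.082]]))
```

```text
[0.54   0.2696 0.082 ]
[0.5399 0.2589 0.082 ]
[0.4777 0.2597 0.082 ]
[0.4779 0.2711 0.082 ]
[[259.62051088 205.98845901]]
```

View pics/c7.png

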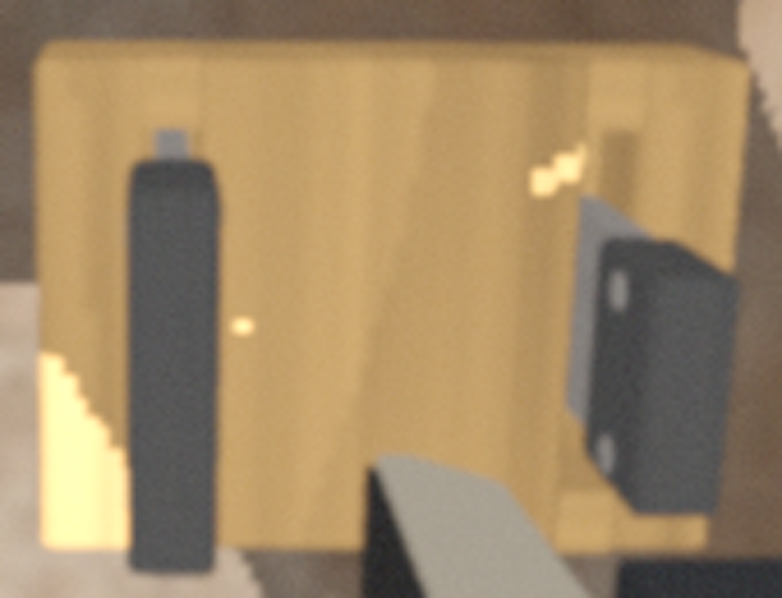

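Emit:
{"name": "move_arm", "arguments": {
  "rows": [
    {"dx": 2.5,"dy": 0.15,"dz": 0,"yaw": 0},
    {"dx": 5,"dy": 0.15,"dz": 0,"yaw": 0},
    {"dx": 7,"dy": 0.15,"dz": 0,"yaw": 0},
    {"dx": 8.1,"dy": 0.15,"dz": 0,"yaw": 0},
    {"dx": 8.1,"dy": 0.15,"dz": 0,"yaw": 0}
  ]
}}

```text
clock: 4.67
position: [0.5034, 0.2648, 0.0672]
orientation: [-0.706, 0.005, 0.708, 0.005]
wrist_force: [-0.8, 0.9, -0.0]
grip_width: 0.0466
```

Emit:
{"name": "move_arm", "arguments": {
  "claw": 1,
  "squeeze": 10,
  "rows": [
    {"dx": 0,"dy": 0,"dz": 0,"yaw": 0},
    {"dx": 0,"dy": 0,"dz": 0,"yaw": 0},
    {"dx": 0,"dy": 0,"dz": 0,"yaw": 0},
    {"dx": 0,"dy": 0,"dz": 0,"yaw": 0},
    {"dx": 0,"dy": 0,"dz": 0,"yaw": 0}
  ]
}}

```text
clock: 5.08
position: [0.5045, 0.2652, 0.0694]
orientation: [0.707, -0.005, -0.707, -0.005]
wrist_force: [0.3, -0.4, -0.2]
grip_width: 0.0178
```

Run:
```python
from plant import bot
b=bot.observe()
for k in ("position","wrist_force","torque","grip_width"):print(k,b[k])
```

```text
position [0.50448576 0.26523831 0.06937755]
wrist_force [ 0.25442633 -0.39969779 -0.18355586]
torque [-0.00629517  0.00786231 -0.00042191]
grip_width 0.017845706281939697
```

Emit:
{"name": "move_arm", "arguments": {
  "squeeze": 20,
  "rows": [
    {"dx": 0,"dy": 0,"dz": 0,"yaw": 0},
    {"dx": 0,"dy": 0,"dz": 0,"yaw": 0},
    {"dx": 0,"dy": 0,"dz": 0,"yaw": 0},
    {"dx": 0,"dy": 0,"dz": 0,"yaw": 0},
    {"dx": 0,"dy": 0,"dz": 0,"yaw": 0}
  ]
}}

```text
clock: 5.5
position: [0.5044, 0.2652, 0.0691]
orientation: [0.707, -0.005, -0.707, -0.005]
wrist_force: [-0.9, 0.7, 5.7]
grip_width: 0.014
```

Emit:
{"name": "move_arm", "arguments": {
  "rows": [
    {"dx": -0.5,"dy": 0,"dz": 0,"yaw": 0},
    {"dx": -1,"dy": 0,"dz": 0,"yaw": 0},
    {"dx": -2,"dy": 0,"dz": 0,"yaw": 0},
    {"dx": -3,"dy": 0,"dz": 0,"yaw": 0},
    {"dx": -4,"dy": 0,"dz": 0,"yaw": 0}
  ]
}}

```text
clock: 5.92
position: [0.5043, 0.2652, 0.1099]
orientation: [0.707, -0.005, -0.707, -0.005]
wrist_force: [0.4, 0.6, -1.2]
grip_width: 0.014
```

Emit:
{"name": "move_arm", "arguments": {
  "rows": [
    {"dx": -3,"dy": 0,"dz": 0,"yaw": 0},
    {"dx": -6,"dy": 0,"dz": 0,"yaw": 0},
    {"dx": -9,"dy": 0,"dz": 0,"yaw": 0},
    {"dx": -10,"dy": 0,"dz": 0,"yaw": 0},
    {"dx": -10,"dy": 0,"dz": 0,"yaw": 0}
  ]
}}

```text
clock: 6.33
position: [0.5052, 0.2656, 0.2117]
orientation: [0.709, -0.004, -0.705, -0.006]
wrist_force: [0.2, 0.3, -2.2]
grip_width: 0.0138
```

Run:
```python
from h import *
from plant import bot,vision
w=vision.snapshot("wrist");t=vision.snapshot("top");s=vision.snapshot("scene")
b=bot.observe();print(b["joint_pos"],b["position"],b["wrist_force"],b["grip_width"],plan(b,[.538,-.1405,.22],90-7.3))
pickle.dump(dict(wrist=w,top=t,scene=s,b=b),open("s4.pkl","wb"))
cv2.imwrite("pics/w4.png",w["image"][:,:,::-1])
cv2.imwrite("pics/sc4.png",cv2.resize(s["image"][60:220,220:380],None,fx=3.75,fy=3.75,interpolation=cv2.INTER_CUBIC)[:,:,::-1])
```

```text
[ 4.02351972e-01  4.16259919e-01  1.63051481e+00 -3.45078006e-06
  1.09717546e+00  1.98750309e+00] [0.50342882 0.26477817 0.20705243] [-0.08560001  0.0428887  -1.69636475] 0.014099278964304554 (array([-1.26, 40.48, -4.04]), 'tool y at', np.float64(-90.82), 'yaw', np.float64(6.48), 'tool x', array([-2.2e-03, -9.0e-04, -1.0e+00]))
```

View pics/w4.png

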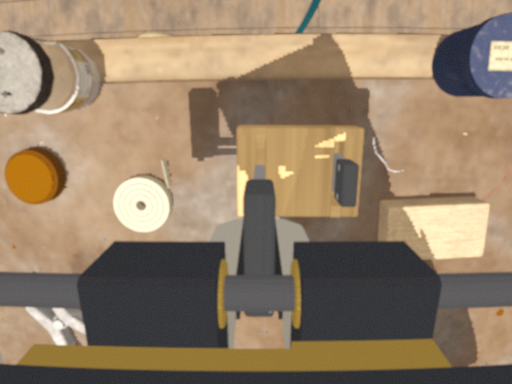

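View pics/sc4.png

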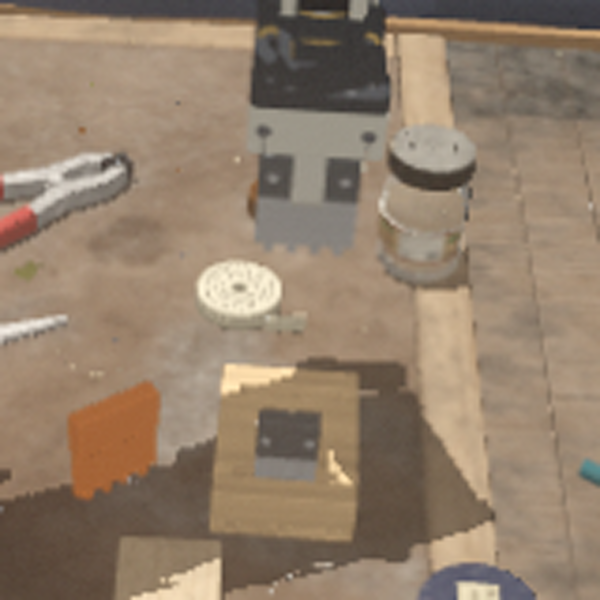

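Run:
```python
from h import *
A=pickle.load(open("s1.pkl","rb"));B=pickle.load(open("s0.pkl","rb"))
a=A["wrist"]["image"][60:360,320:460];b=A["top"]["image"][80:330,400:512]
cv2.imwrite("pics/c8.png",np.hstack([cv2.resize(a,(340,600)),cv2.resize(b,(336,600))])[:,:,::-1])
```

```text
(no output)
```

View pics/c8.png

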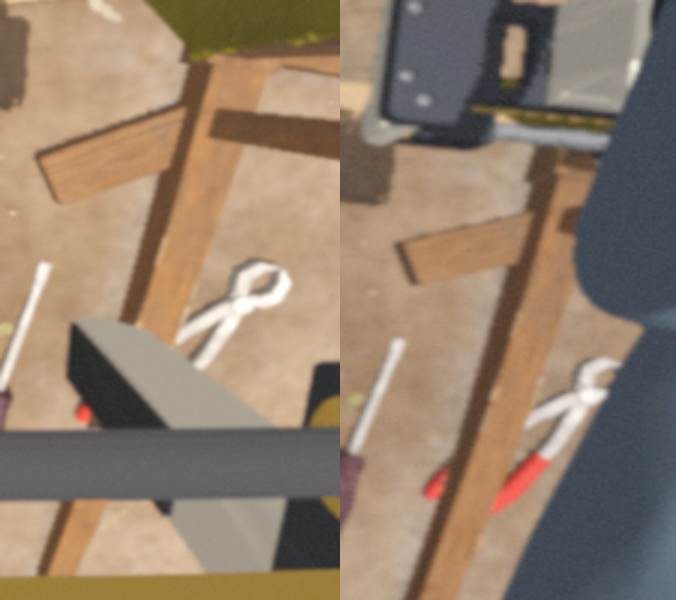

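Run:
```python
from h import *
A=pickle.load(open("s1.pkl","rb"));W=A["wrist"];T=A["top"]
cw=lambda u,v:(320+u*140/340,60+v*.5); ct=lambda u,v:(400+u*112/336,80+v*250/600)
def pl(s,a,b):
    o,r1=ray(s,a);_,r2=ray(s,b);n=np.cross(r1,r2);return n/np.linalg.norm(n),o
def inter(p,q):
    n1,o1=p;n2,o2=q;dr=np.cross(n1,n2);dr/=np.linalg.norm(dr)
    x=np.linalg.lstsq(np.array([n1,n2]),np.array([n1@o1,n2@o2]),rcond=None)[0]
    return [(x+dr*((xx-x[0])/dr[0])).round(3) for xx in (0.2,.4,.5,.55)]
print(inter(pl(W,cw(210,65),cw(137,325)),pl(T,ct(215,175),ct(75,590))))
print(inter(pl(W,cw(188,75),cw(50,570)),pl(T,ct(200,175),ct(66,590))))
for a,b in [((38,155),(60,243)),((60,203),(75,283)),((185,105),(190,213))]:
    r1=ray(W,cw(*a));r2=ray(T,ct(*b)); print(tri([r1,r2]).round(3))
print("end of main beam",[onz(W,cw(205,55),z).round(3) for z in (.1,.2,.25,.3)])
S=A["scene"]
for p in [(350,345),(362,300)]: print([onz(S,p,z).round(3) for z in (.1,.2,.25,.3)])
```

```text
[array([ 0.2  , -0.386, -0.199]), array([ 0.4  , -0.387, -0.081]), array([ 0.5  , -0.387, -0.021]), array([ 0.55 , -0.387,  0.008])]
[array([ 0.2  , -0.329, -0.101]), array([ 0.4  , -0.348, -0.024]), array([ 0.5  , -0.358,  0.015]), array([ 0.55 , -0.362,  0.035])]
[ 0.469 -0.261  0.003]
[ 0.428 -0.272  0.007]
[ 0.501 -0.363  0.009]
end of main beam [array([ 0.542, -0.341,  0.1  ]), array([ 0.543, -0.299,  0.2  ]), array([ 0.544, -0.278,  0.25 ]), array([ 0.545, -0.257,  0.3  ])]
[array([ 0.595, -0.227,  0.1  ]), array([ 0.576, -0.274,  0.2  ]), array([ 0.566, -0.298,  0.25 ]), array([ 0.557, -0.321,  0.3  ])]
[array([ 0.62 , -0.143,  0.1  ]), array([ 0.597, -0.203,  0.2  ]), array([ 0.586, -0.233,  0.25 ]), array([ 0.574, -0.263,  0.3  ])]
```

Emit:
{"name": "move_arm", "arguments": {
  "rows": [
    {"dx": -1.5,"dy": 3.5,"dz": 1,"yaw": 1.3},
    {"dx": -3,"dy": 7,"dz": 2,"yaw": 2.6},
    {"dx": -4.5,"dy": 10.5,"dz": 3,"yaw": 3.9},
    {"dx": -6,"dy": 14,"dz": 4,"yaw": 5.2},
    {"dx": -7.5,"dy": 17.5,"dz": 5,"yaw": 6.5}
  ]
}}

```text
clock: 6.9
position: [0.4502, 0.0894, 0.2824]
orientation: [-0.705, 0.046, 0.707, 0.045]
wrist_force: [0.6, -0.6, -1.3]
grip_width: 0.0139
```

Emit:
{"name": "move_arm", "arguments": {
  "rows": [
    {"dx": -0.5,"dy": 2.5,"dz": 0,"yaw": 0},
    {"dx": -1,"dy": 5,"dz": 0,"yaw": 0},
    {"dx": -1.8,"dy": 8,"dz": 0,"yaw": 0},
    {"dx": -1.8,"dy": 9,"dz": 0,"yaw": 0},
    {"dx": -1.8,"dy": 9,"dz": 0,"yaw": 0}
  ]
}}

```text
clock: 7.32
position: [0.4397, 0.0, 0.3005]
orientation: [-0.705, 0.046, 0.706, 0.046]
wrist_force: [-0.1, 0.1, -2.4]
grip_width: 0.0139
```

Run:
```python
from h import *
from plant import bot,vision
w=vision.snapshot("wrist")
b=bot.observe();print(b["joint_pos"],b["position"],b["wrist_force"],b["grip_width"])
pickle.dump(dict(wrist=w,b=b),open("s5.pkl","wb"))
cv2.imwrite("pics/w5.png",w["image"][:,:,::-1])
```

```text
[-1.03417641e-01  7.87882312e-02  1.82986208e+00  2.49128203e-04
  1.23495482e+00  1.59718731e+00] [0.43985902 0.00115934 0.30041811] [-0.5064447  -0.14145705 -1.56358338] 0.013785629258148411
```

View pics/w5.png

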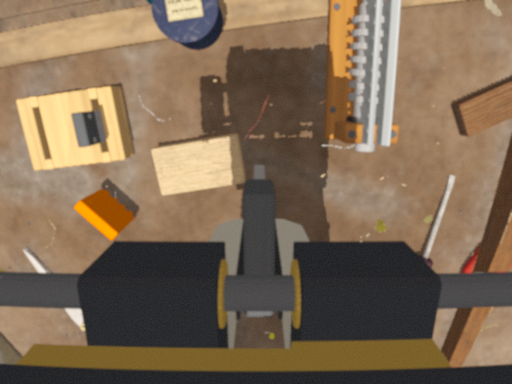

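Run:
```python
from h import *
A=pickle.load(open("s1.pkl","rb"));W=A["wrist"];T=A["top"];S=A["scene"];V=pickle.load(open("s5.pkl","rb"))["wrist"]
cv2.imwrite("pics/c9.png",cv2.resize(V["image"][120:380,400:512],None,fx=2.3,fy=2.3)[:,:,::-1])
cw=lambda u,v:(320+u*140/340,60+v*.5); ct=lambda u,v:(400+u*112/336,80+v*250/600)
def pl(s,a,b):
    o,r1=ray(s,a);_,r2=ray(s,b);n=np.cross(r1,r2);return n/np.linalg.norm(n),o
def inter(p,q):
    n1,o1=p;n2,o2=q;dr=np.cross(n1,n2);dr/=np.linalg.norm(dr)
    x=np.linalg.lstsq(np.array([n1,n2]),np.array([n1@o1,n2@o2]),rcond=None)[0]
    return [(x+dr*((xx-x[0])/dr[0])).round(3) for xx in (0.2,.4,.5,.55)]
a=pl(W,cw(210,65),cw(137,325));v=pl(V,(508,215),(449,345));s=pl(S,(30,208),(350,325))
print(inter(a,v));print(inter(a,s));print(inter(v,s))
```

```text
[array([ 0.2  , -0.294,  0.013]), array([ 0.4  , -0.325,  0.063]), array([ 0.5  , -0.34 ,  0.088]), array([ 0.55 , -0.347,  0.1  ])]
[array([ 0.2  , -0.176,  0.286]), array([ 0.4  , -0.233,  0.275]), array([ 0.5  , -0.261,  0.27 ]), array([ 0.55 , -0.275,  0.267])]
[array([ 0.2  , -0.124,  0.197]), array([ 0.4  , -0.192,  0.206]), array([ 0.5  , -0.226,  0.21 ]), array([ 0.55 , -0.243,  0.213])]
```

View pics/c9.png

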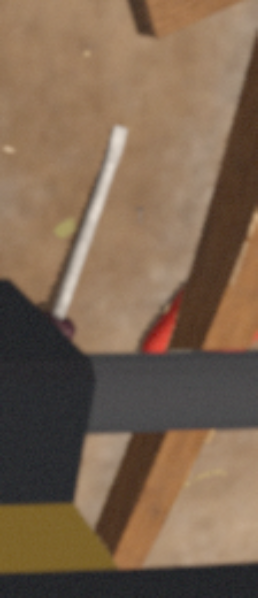

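Run:
```python
from h import *
A=pickle.load(open("s1.pkl","rb"));W=A["wrist"];T=A["top"];S=A["scene"];V=pickle.load(open("s5.pkl","rb"))["wrist"]
cw=lambda u,v:(320+u*140/340,60+v*.5)
cv=lambda u,v:(400+u/2.3,120+v/2.3)
def pl(s,a,b):
    o,r1=ray(s,a);_,r2=ray(s,b);n=np.cross(r1,r2);return n/np.linalg.norm(n),o
def inter(p,q):
    n1,o1=p;n2,o2=q;dr=np.cross(n1,n2);dr/=np.linalg.norm(dr)
    x=np.linalg.lstsq(np.array([n1,n2]),np.array([n1@o1,n2@o2]),rcond=None)[0]
    return [(x+dr*((xx-x[0])/dr[0])).round(3) for xx in (0.2,.4,.5,.55)]
# w1 top-left edge: long line incl. below finger
a=pl(W,cw(210,65),cw(60,545));v=pl(V,cv(257,208),cv(115,565));s=pl(S,(30,208),(350,325))
print(inter(a,v));print(inter(a,s));print(inter(v,s))
# bottom-left edge
print("bot",inter(pl(W,cw(188,75),cw(42,570)),pl(V,cv(258,40),cv(98,528))))
cv2.imwrite("pics/c10.png",cv2.resize(S["image"][180:384,0:400],None,fx=2,fy=2)[:,:,::-1])
cv2.imwrite("pics/c11.png",cv2.resize(W["image"][60:384,300:460],None,fx=1.85,fy=1.85)[:,:,::-1])
```

```text
[array([ 0.2  , -0.272,  0.049]), array([ 0.4  , -0.321,  0.065]), array([ 0.5  , -0.345,  0.073]), array([ 0.55 , -0.358,  0.077])]
[array([ 0.2  , -0.172,  0.28 ]), array([ 0.4  , -0.231,  0.273]), array([ 0.5  , -0.26 ,  0.269]), array([ 0.55 , -0.275,  0.267])]
[array([ 0.2  , -0.13 ,  0.207]), array([ 0.4  , -0.193,  0.207]), array([ 0.5  , -0.224,  0.207]), array([ 0.55 , -0.24 ,  0.207])]
bot [array([ 0.2  , -0.28 ,  0.007]), array([ 0.4  , -0.332,  0.011]), array([ 0.5  , -0.358,  0.013]), array([ 0.55 , -0.371,  0.013])]
```

View pics/c10.png

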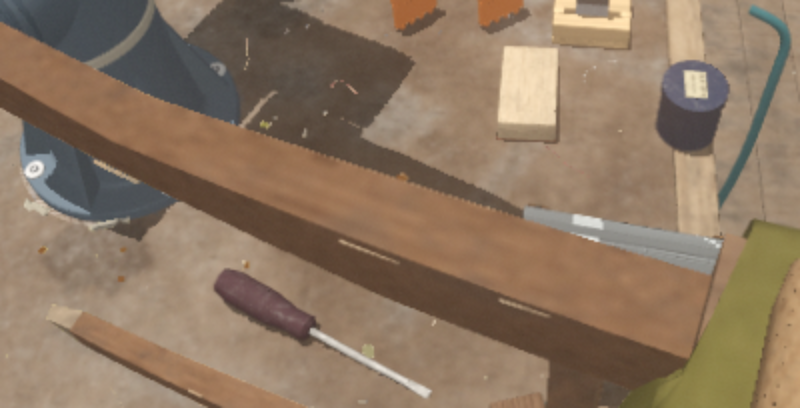

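View pics/c11.png

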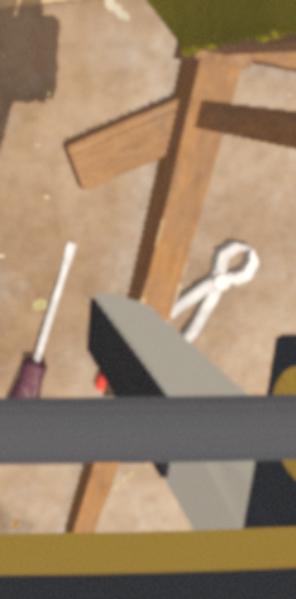

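Run:
```python
from h import *
A=pickle.load(open("s1.pkl","rb"));W=A["wrist"];T=pickle.load(open("s0.pkl","rb"))["top"];S=A["scene"]
for a,b,c in [((363,33),(442,114),(376,292)),((401,88),(472,139),(350,365))]:
    rs=[ray(W,a),ray(T,b),ray(S,c)]
    print(tri(rs[:2]).round(3),tri(rs[1:]).round(3),tri(rs[::2]).round(3),tri(rs).round(3))
    X=tri(rs);print([np.linalg.norm(np.cross(d,X-o)).round(4) for o,d in rs])
```

```text
[ 0.63  -0.309  0.025] [ 0.589 -0.212  0.231] [ 0.597 -0.234  0.273] [ 0.59  -0.223  0.243]
[np.float64(0.0198), np.float64(0.029), np.float64(0.0173)]
[ 0.543 -0.319  0.135] [ 0.557 -0.296  0.175] [ 0.559 -0.299  0.199] [ 0.551 -0.297  0.183]
[np.float64(0.0094), np.float64(0.0186), np.float64(0.0258)]
```

Run:
```python
from h import *
from plant import bot
print(plan(bot.observe(),[.43,-.125,.28],90-7.3))
```

```text
(array([ 2.04, 12.64, -0.66]), 'tool y at', np.float64(-97.44), 'yaw', np.float64(-0.14), 'tool x', array([-2.e-03,  4.e-04, -1.e+00]))
```

Emit:
{"name": "move_arm", "arguments": {
  "rows": [
    {"dx": 0.5,"dy": 3.5,"dz": -0.2,"yaw": 0},
    {"dx": 1,"dy": 7,"dz": -0.4,"yaw": 0},
    {"dx": 1.5,"dy": 10.5,"dz": -0.6,"yaw": 0},
    {"dx": 2,"dy": 12.6,"dz": -0.7,"yaw": 0},
    {"dx": 2,"dy": 12.6,"dz": -0.7,"yaw": 0}
  ]
}}

```text
clock: 7.78
position: [0.4307, -0.1259, 0.2796]
orientation: [-0.705, 0.046, 0.707, 0.046]
wrist_force: [0.0, 0.1, -2.5]
grip_width: 0.014
```

Emit:
{"name": "move_arm", "arguments": {
  "rows": [
    {"dx": 0,"dy": 0,"dz": 0,"yaw": 0},
    {"dx": 0,"dy": 0,"dz": 0,"yaw": 0},
    {"dx": 0,"dy": 0,"dz": 0,"yaw": 0},
    {"dx": 0,"dy": 0,"dz": 0,"yaw": 0},
    {"dx": 0,"dy": 0,"dz": 0,"yaw": 0}
  ]
}}

```text
clock: 8.2
position: [0.4313, -0.1235, 0.2817]
orientation: [0.706, -0.045, -0.706, -0.045]
wrist_force: [0.4, 0.6, -1.7]
grip_width: 0.0142
```

Run:
```python
from h import *
from plant import bot,vision
w=vision.snapshot("wrist");t=vision.snapshot("top");s=vision.snapshot("scene")
b=bot.observe();print(b["joint_pos"],b["position"],b["wrist_force"],b["grip_width"])
pickle.dump(dict(wrist=w,top=t,scene=s,b=b),open("s6.pkl","wb"))
cv2.imwrite("pics/w6.png",w["image"][:,:,::-1])
cv2.imwrite("pics/sc6.png",s["image"][:,:,::-1])
```

```text
[-3.83865067e-01  1.12867481e-01  1.83901160e+00  4.24700986e-05
  1.18947755e+00  1.31422129e+00] [ 0.43114678 -0.12397999  0.28173305] [ 0.53864517  0.25366177 -1.28993911] 0.014071389100487554
```

View pics/w6.png

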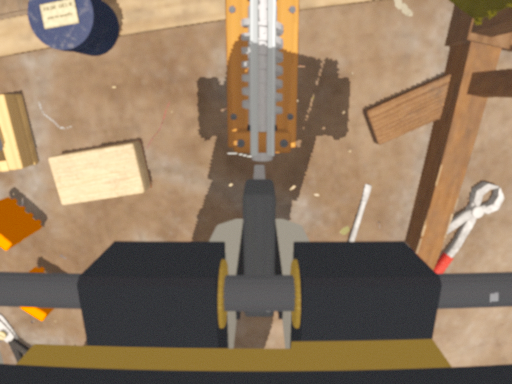

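View pics/sc6.png

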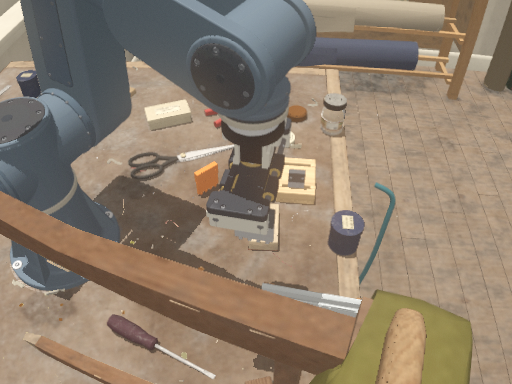

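Run:
```python
from h import *
D=pickle.load(open("s6.pkl","rb"));W=D["wrist"]
cv2.imwrite("pics/c12.png",cv2.resize(W["image"][0:165,220:306],None,fx=8,fy=3.6,interpolation=cv2.INTER_CUBIC)[:,:,::-1])
```

```text
(no output)
```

View pics/c12.png

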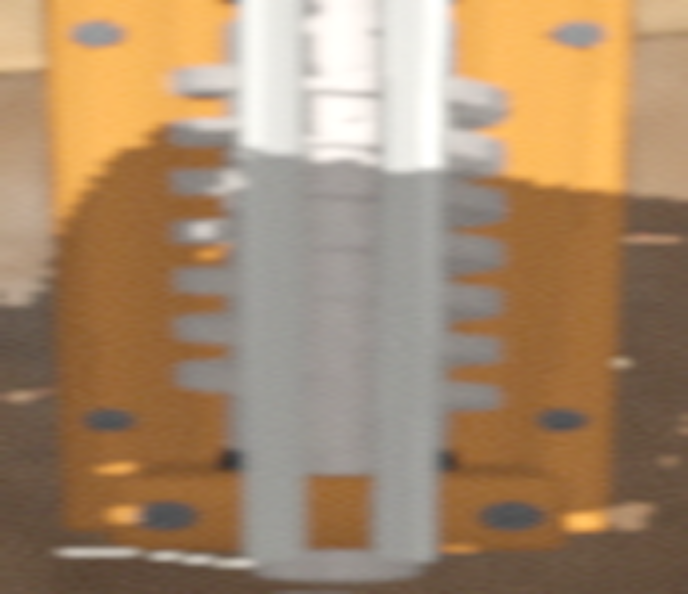

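Run:
```python
from h import *
from plant import bot
D=pickle.load(open("s6.pkl","rb"));W=D["wrist"]
c=lambda u,v:(220+(u+.5)/8-.5,(v+.5)/3.6-.5)
def line(L,z):
    P=[onz(W,c(*p),z) for p in L]; a=(P[0]+P[1])/2;b=(P[2]+P[3])/2
    print(z,"far",a.round(4),"near",b.round(4),"w",np.linalg.norm(P[0]-P[1]).round(4),np.linalg.norm(P[2]-P[3]).round(4),"ang",np.degrees(np.arctan2(*(a-b)[[1,0]])).round(2)); 
    d=(a-b)/np.linalg.norm(a-b); print("  y at x=.538:",(b+d*((.538-b[0])/d[0])).round(4))
line([(240,10),(452,10),(440,500),(242,500)],.095)
line([(308,10),(382,10),(372,500),(308,500)],.088)
line([(97,34),(578,34),(562,420),(108,420)],.016)
# base screws centre: w1 gave centre .5382,-.1404; far screws here, near screws
for z in (.012,.02):
  Q=[onz(W,c(*p),z) for p in [(97,34),(578,34),(562,420),(108,420)]]; print(np.mean(Q,0).round(4))
print("near rail end",onz(W,c(340,575),.088).round(4))
b=bot.observe();print(b["position"],plan(b,[.538,-.1405,.20],90-7.3))
```

```text
0.095 far [ 0.5846 -0.1463  0.095 ] near [ 0.4618 -0.1303  0.095 ] w 0.024 0.0243 ang -7.43
  y at x=.538: [ 0.538  -0.1402  0.095 ]
0.088 far [ 0.5863 -0.1464  0.088 ] near [ 0.461  -0.1301  0.088 ] w 0.0086 0.008 ang -7.43
  y at x=.538: [ 0.538  -0.1401  0.088 ]
0.016 far [ 0.5976 -0.1476  0.016 ] near [ 0.4791 -0.1323  0.016 ] w 0.0676 0.0679 ang -7.36
  y at x=.538: [ 0.538  -0.1399  0.016 ]
[ 0.5387 -0.1401  0.012 ]
[ 0.538  -0.1399  0.02  ]
near rail end [ 0.44   -0.1275  0.088 ]
[ 0.43114678 -0.12397999  0.28173305] (array([  8.18,   0.28, -10.81]), 'tool y at', np.float64(-97.29), 'yaw', np.float64(0.01), 'tool x', array([ 2.e-04, -1.e-04, -1.e+00]))
```

Run:
```python
from h import *
D=pickle.load(open("s6.pkl","rb"));W=D["wrist"];b=D["b"]
cv2.imwrite("pics/c13.png",cv2.resize(W["image"][155:245,200:320],None,fx=6.5,fy=6.5,interpolation=cv2.INTER_CUBIC)[:,:,::-1])
M=R.from_quat(b["orientation"]).as_matrix()
pts=[]
for x in (-.03,.03):
  for y in (-.007,.007):
    for h in (-.017,.013): pts.append(b["position"]+M@np.array([-h,y,x]))
print(proj(W,pts).round(1))
pts=[b["position"]+M@np.array([.017,y,-.03]) for y in(-.003,.003)]+[b["position"]+M@np.array([.053,y,-.03]) for y in(-.003,.003)]
print(proj(W,pts).round(1))
```

```text
[[247.  180.2]
 [244.6 197.2]
 [275.  180.2]
 [278.3 197.2]
 [248.  286.8]
 [246.1 321.2]
 [273.5 286.8]
 [276.2 321.2]]
[[255.  180.2]
 [267.  180.2]
 [255.6 166.2]
 [265.6 166.2]]
```

View pics/c13.png

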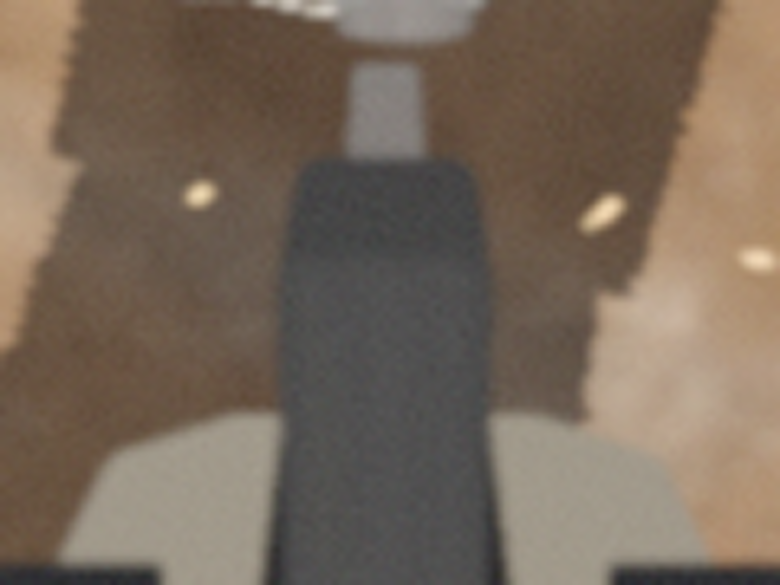

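Emit:
{"name": "move_arm", "arguments": {
  "rows": [
    {"dx": 1,"dy": 0.1,"dz": -2.5,"yaw": 0},
    {"dx": 2.5,"dy": 0.2,"dz": -5,"yaw": 0},
    {"dx": 4.5,"dy": 0.32,"dz": -7.5,"yaw": 0},
    {"dx": 6.5,"dy": 0.32,"dz": -10,"yaw": 0},
    {"dx": 8.2,"dy": 0.32,"dz": -10.7,"yaw": 0}
  ]
}}

```text
clock: 8.77
position: [0.5392, -0.1414, 0.1982]
orientation: [0.706, -0.045, -0.705, -0.045]
wrist_force: [0.0, -0.3, -2.4]
grip_width: 0.0137
```

Emit:
{"name": "move_arm", "arguments": {
  "rows": [
    {"dx": 0,"dy": 0,"dz": 0,"yaw": 0},
    {"dx": 0,"dy": 0,"dz": 0,"yaw": 0},
    {"dx": 0,"dy": 0,"dz": 0,"yaw": 0},
    {"dx": 0,"dy": 0,"dz": 0,"yaw": 0},
    {"dx": 0,"dy": 0,"dz": 0,"yaw": 0}
  ]
}}

```text
clock: 9.18
position: [0.5367, -0.1412, 0.201]
orientation: [0.706, -0.045, -0.705, -0.045]
wrist_force: [0.0, -0.2, -1.2]
grip_width: 0.0143
```

Run:
```python
from h import *
from plant import bot,vision
w=vision.snapshot("wrist");t=vision.snapshot("top");s=vision.snapshot("scene")
b=bot.observe();print(b["joint_pos"],b["position"],b["wrist_force"],b["grip_width"],plan(b,[.537,-.141,.17],90-7.4))
pickle.dump(dict(wrist=w,top=t,scene=s,b=b),open("s7.pkl","wb"))
cv2.imwrite("pics/w7.png",w["image"][:,:,::-1])
cv2.imwrite("pics/sc7.png",s["image"][:,:,::-1])
```

```text
[-3.41050637e-01  3.98289908e-01  1.67621551e+00 -1.12047772e-05
  1.06605151e+00  1.35761836e+00] [ 0.53674416 -0.14116173  0.20033892] [ 0.3342295  -0.09392007 -2.03690669] 0.013800713336331113 (array([ 3.03, -0.02, -0.02]), 'tool y at', np.float64(-97.33), 'yaw', np.float64(0.07), 'tool x', array([ 1.e-03, -4.e-04, -1.e+00]))
```

View pics/w7.png

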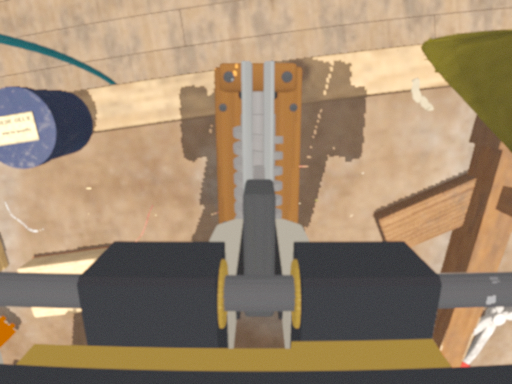

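View pics/sc7.png

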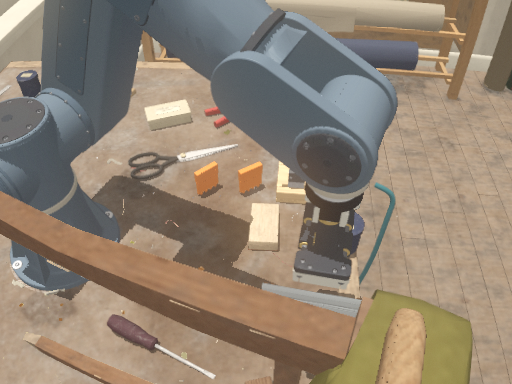

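Run:
```python
from h import *
D=pickle.load(open("s7.pkl","rb"));W=D["wrist"]
cv2.imwrite("pics/c14.png",cv2.resize(W["image"][55:245,205:315],None,fx=7,fy=3.1,interpolation=cv2.INTER_CUBIC)[:,:,::-1])
```

```text
(no output)
```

View pics/c14.png

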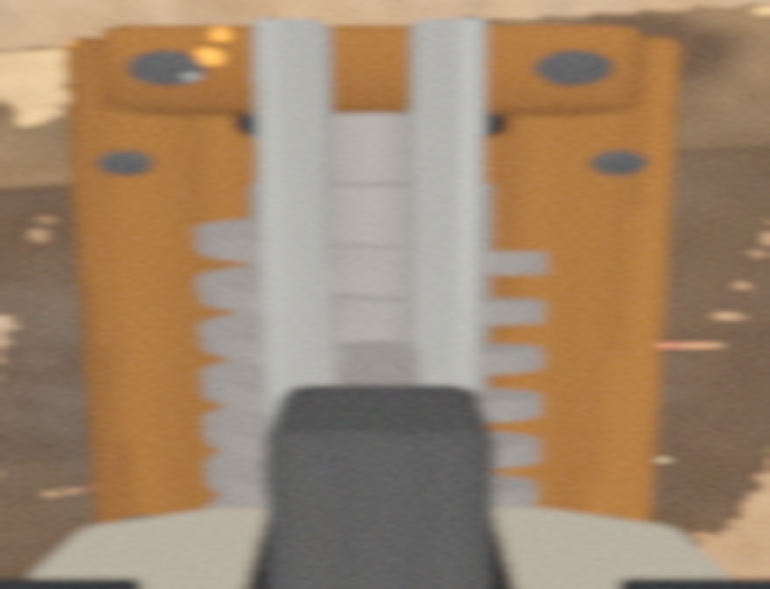

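Run:
```python
from h import *
D=pickle.load(open("s7.pkl","rb"));W=D["wrist"];b=D["b"]
c=lambda u,v:(205+(u+.5)/7-.5,55+(v+.5)/3.1-.5)
M=R.from_quat(b["orientation"]).as_matrix(); p=b["position"]
for L,z in (([(255,40),(486,40),(482,370),(266,370)],.095),([(331,120),(411,120),(414,340),(337,340)],.088)):
    P=[onz(W,c(*q),z) for q in L]; a=(P[0]+P[1])/2;e=(P[2]+P[3])/2
    ta,te=M.T@(a-p),M.T@(e-p); s=(ta[1]-te[1])/(ta[2]-te[2])
    print("tool-y far,near,at tcp",ta.round(4),te.round(4),(te[1]-s*te[2]).round(4),"angle",np.degrees(np.arctan(s)).round(2), np.linalg.norm(P[0]-P[1]),np.degrees(np.arctan2(*(a-e)[[1,0]])))
t=M.T@(onz(W,c(376,345),p[2]-.059)-p); print("leaf tip as seen",t)
```

```text
tool-y far,near,at tcp [ 0.1054 -0.0013 -0.0913] [ 0.1054 -0.0011 -0.0134] -0.001 angle 0.19 0.023554519493207266 -7.135227703696413
tool-y far,near,at tcp [ 0.1124 -0.0013 -0.0734] [ 0.1124 -0.0009 -0.0196] -0.0008 angle 0.45 0.00851137455403519 -6.879983241524328
leaf tip as seen [ 0.05902897 -0.00080737 -0.02883314]
```

Emit:
{"name": "move_arm", "arguments": {
  "rows": [
    {"dx": 1,"dy": 0,"dz": 0,"yaw": 0},
    {"dx": 2,"dy": 0,"dz": 0,"yaw": 0},
    {"dx": 3,"dy": 0,"dz": 0,"yaw": 0},
    {"dx": 4,"dy": 0,"dz": 0,"yaw": 0},
    {"dx": 5,"dy": 0,"dz": 0,"yaw": 0}
  ]
}}

```text
clock: 9.75
position: [0.5365, -0.141, 0.1481]
orientation: [-0.705, 0.045, 0.706, 0.045]
wrist_force: [0.8, 0.2, -2.7]
grip_width: 0.0143
```

Emit:
{"name": "move_arm", "arguments": {
  "rows": [
    {"dx": 0.2,"dy": 0,"dz": 0,"yaw": 0},
    {"dx": 0.4,"dy": 0,"dz": 0,"yaw": 0},
    {"dx": 0.6,"dy": 0,"dz": 0,"yaw": 0},
    {"dx": 0.8,"dy": 0,"dz": 0,"yaw": 0},
    {"dx": 1.0,"dy": 0,"dz": 0,"yaw": 0}
  ]
}}

```text
clock: 10.17
position: [0.537, -0.1412, 0.1398]
orientation: [0.706, -0.045, -0.705, -0.045]
wrist_force: [0.4, 0.3, -1.2]
grip_width: 0.0138
```

```bash
cat > st.py <<'E'
from h import *
from plant import bot
import time
b=bot.observe();M=R.from_quat(b["orientation"]).as_matrix()
print("t %.2f"%b["clock"],"pos",b["position"].round(4),"F tool",(M.T@b["wrist_force"]).round(2),"T",(M.T@b["torque"]).round(3),"w %.4f"%b["grip_width"])
E
python3 st.py
```

```text
t 10.17 pos [ 0.537  -0.1412  0.1398] F tool [ 1.23 -0.31 -0.37] T [-0.013 -0.022  0.012] w 0.0138
```

Emit:
{"name": "move_arm", "arguments": {
  "rows": [
    {"dx": 0.25,"dy": 0,"dz": 0,"yaw": 0},
    {"dx": 0.5,"dy": 0,"dz": 0,"yaw": 0},
    {"dx": 0.75,"dy": 0,"dz": 0,"yaw": 0},
    {"dx": 1.0,"dy": 0,"dz": 0,"yaw": 0},
    {"dx": 1.15,"dy": 0,"dz": 0,"yaw": 0}
  ]
}}

```text
clock: 10.58
position: [0.5367, -0.1411, 0.1278]
orientation: [-0.706, 0.045, 0.706, 0.045]
wrist_force: [-0.0, 0.0, -1.4]
grip_width: 0.014
```

Emit:
{"name": "move_arm", "arguments": {
  "rows": [
    {"dx": 0.03,"dy": 0,"dz": 0,"yaw": 0},
    {"dx": 0.06,"dy": 0,"dz": 0,"yaw": 0},
    {"dx": 0.1,"dy": 0,"dz": 0,"yaw": 0},
    {"dx": 0.1,"dy": 0,"dz": 0,"yaw": 0},
    {"dx": 0.1,"dy": 0,"dz": 0,"yaw": 0}
  ]
}}

```text
clock: 11.0
position: [0.5368, -0.1411, 0.1272]
orientation: [0.706, -0.045, -0.706, -0.045]
wrist_force: [-0.1, 0.1, -1.0]
grip_width: 0.0138
```

Emit:
{"name": "move_arm", "arguments": {
  "rows": [
    {"dx": 0.03,"dy": 0,"dz": 0,"yaw": 0},
    {"dx": 0.06,"dy": 0,"dz": 0,"yaw": 0},
    {"dx": 0.1,"dy": 0,"dz": 0,"yaw": 0},
    {"dx": 0.1,"dy": 0,"dz": 0,"yaw": 0},
    {"dx": 0.1,"dy": 0,"dz": 0,"yaw": 0}
  ]
}}

```text
clock: 11.42
position: [0.5368, -0.1411, 0.1262]
orientation: [0.706, -0.045, -0.706, -0.045]
wrist_force: [-0.1, -0.1, -1.7]
grip_width: 0.0138
```

```bash
python3 st.py
```

```text
t 11.42 pos [ 0.5368 -0.1411  0.1262] F tool [1.66 0.12 0.05] T [0.01  0.012 0.003] w 0.0138
```

Emit:
{"name": "move_arm", "arguments": {
  "rows": [
    {"dx": 0.02,"dy": 0,"dz": 0,"yaw": 0},
    {"dx": 0.04,"dy": 0,"dz": 0,"yaw": 0},
    {"dx": 0.05,"dy": 0,"dz": 0,"yaw": 0},
    {"dx": 0.05,"dy": 0,"dz": 0,"yaw": 0},
    {"dx": 0.05,"dy": 0,"dz": 0,"yaw": 0}
  ]
}}

```text
clock: 11.83
position: [0.5368, -0.1411, 0.1258]
orientation: [0.706, -0.045, -0.706, -0.045]
wrist_force: [0.2, 0.2, 1.0]
grip_width: 0.014
```

Emit:
{"name": "move_arm", "arguments": {
  "rows": [
    {"dx": 0.02,"dy": 0,"dz": 0,"yaw": 0},
    {"dx": 0.04,"dy": 0,"dz": 0,"yaw": 0},
    {"dx": 0.05,"dy": 0,"dz": 0,"yaw": 0},
    {"dx": 0.05,"dy": 0,"dz": 0,"yaw": 0},
    {"dx": 0.05,"dy": 0,"dz": 0,"yaw": 0}
  ]
}}

```text
clock: 12.25
position: [0.5369, -0.1412, 0.1253]
orientation: [0.706, -0.045, -0.706, -0.045]
wrist_force: [-1.5, 0.9, 5.6]
grip_width: 0.0137
```

```bash
python3 st.py
```

```text
t 12.25 pos [ 0.5369 -0.1412  0.1253] F tool [-5.62 -0.73  1.57] T [-0.002 -0.333 -0.127] w 0.0137
```

Emit:
{"name": "move_arm", "arguments": {
  "rows": [
    {"dx": -0.02,"dy": 0,"dz": -0.02,"yaw": 0},
    {"dx": -0.02,"dy": 0,"dz": -0.05,"yaw": 0},
    {"dx": -0.02,"dy": 0,"dz": -0.08,"yaw": 0},
    {"dx": -0.02,"dy": 0,"dz": -0.1,"yaw": 0},
    {"dx": -0.02,"dy": 0,"dz": -0.1,"yaw": 0}
  ]
}}

```text
clock: 12.67
position: [0.5374, -0.1412, 0.1252]
orientation: [-0.705, 0.045, 0.706, 0.045]
wrist_force: [-4.8, 0.7, 4.5]
grip_width: 0.0139
```

```bash
python3 st.py
```

```text
t 12.67 pos [ 0.5374 -0.1412  0.1252] F tool [-4.45 -0.08  4.88] T [ 0.023 -0.824  0.004] w 0.0139
```

Emit:
{"name": "move_arm", "arguments": {
  "rows": [
    {"dx": 0,"dy": 0,"dz": -0.03,"yaw": 0},
    {"dx": 0,"dy": 0,"dz": -0.06,"yaw": 0},
    {"dx": 0,"dy": 0,"dz": -0.1,"yaw": 0},
    {"dx": 0,"dy": 0,"dz": -0.1,"yaw": 0},
    {"dx": 0,"dy": 0,"dz": -0.1,"yaw": 0}
  ]
}}

```text
clock: 13.08
position: [0.5384, -0.1413, 0.1252]
orientation: [-0.705, 0.045, 0.706, 0.045]
wrist_force: [-4.4, 0.6, 5.6]
grip_width: 0.0139
```

```bash
python3 st.py
```

```text
t 13.08 pos [ 0.5384 -0.1413  0.1252] F tool [-5.56 -0.09  4.41] T [-0.011 -0.813 -0.03 ] w 0.0139
```

Emit:
{"name": "move_arm", "arguments": {
  "rows": [
    {"dx": -0.04,"dy": 0,"dz": -0.02,"yaw": 0},
    {"dx": -0.04,"dy": 0,"dz": -0.05,"yaw": 0},
    {"dx": -0.04,"dy": 0,"dz": -0.08,"yaw": 0},
    {"dx": -0.04,"dy": 0,"dz": -0.1,"yaw": 0},
    {"dx": -0.04,"dy": 0,"dz": -0.1,"yaw": 0}
  ]
}}

```text
clock: 13.5
position: [0.5398, -0.1415, 0.1256]
orientation: [-0.706, 0.045, 0.706, 0.045]
wrist_force: [-2.3, 0.4, 3.2]
grip_width: 0.0138
```

```bash
python3 st.py
```

```text
t 13.50 pos [ 0.5398 -0.1415  0.1256] F tool [-3.25 -0.16  2.31] T [ 0.017 -0.533 -0.034] w 0.0138
```

Emit:
{"name": "move_arm", "arguments": {
  "rows": [
    {"dx": 0,"dy": 0,"dz": -0.03,"yaw": 0},
    {"dx": 0,"dy": 0,"dz": -0.06,"yaw": 0},
    {"dx": 0,"dy": 0,"dz": -0.1,"yaw": 0},
    {"dx": 0,"dy": 0,"dz": -0.1,"yaw": 0},
    {"dx": 0,"dy": 0,"dz": -0.1,"yaw": 0}
  ]
}}

```text
clock: 13.92
position: [0.5408, -0.1416, 0.1257]
orientation: [0.706, -0.045, -0.706, -0.045]
wrist_force: [-2.1, 0.1, 2.3]
grip_width: 0.0135
```

```bash
python3 st.py
```

```text
t 13.92 pos [ 0.5408 -0.1416  0.1257] F tool [-2.31  0.21  2.11] T [ 0.021 -0.379 -0.081] w 0.0135
```

Emit:
{"name": "move_arm", "arguments": {
  "rows": [
    {"dx": 0,"dy": 0,"dz": -0.03,"yaw": 0},
    {"dx": 0,"dy": 0,"dz": -0.06,"yaw": 0},
    {"dx": 0,"dy": 0,"dz": -0.1,"yaw": 0},
    {"dx": 0,"dy": 0,"dz": -0.1,"yaw": 0},
    {"dx": 0,"dy": 0,"dz": -0.1,"yaw": 0}
  ]
}}

```text
clock: 14.33
position: [0.5418, -0.1418, 0.1257]
orientation: [0.706, -0.045, -0.706, -0.045]
wrist_force: [-1.7, 0.4, 1.3]
grip_width: 0.0143
```

```bash
python3 st.py
```

```text
t 14.33 pos [ 0.5418 -0.1418  0.1257] F tool [-1.31 -0.21  1.73] T [-0.052 -0.376 -0.054] w 0.0143
```

Emit:
{"name": "move_arm", "arguments": {
  "rows": [
    {"dx": 0,"dy": 0,"dz": -0.03,"yaw": 0},
    {"dx": 0,"dy": 0,"dz": -0.06,"yaw": 0},
    {"dx": 0,"dy": 0,"dz": -0.1,"yaw": 0},
    {"dx": 0,"dy": 0,"dz": -0.1,"yaw": 0},
    {"dx": 0,"dy": 0,"dz": -0.1,"yaw": 0}
  ]
}}

```text
clock: 14.75
position: [0.5428, -0.1419, 0.1257]
orientation: [0.706, -0.045, -0.706, -0.045]
wrist_force: [-1.8, -0.1, 1.5]
grip_width: 0.0137
```

```bash
python3 st.py
```

```text
t 14.75 pos [ 0.5428 -0.1419  0.1257] F tool [-1.49  0.37  1.76] T [ 0.002 -0.335 -0.063] w 0.0137
```

Emit:
{"name": "move_arm", "arguments": {
  "rows": [
    {"dx": 0,"dy": 0,"dz": -0.03,"yaw": 0},
    {"dx": 0,"dy": 0,"dz": -0.06,"yaw": 0},
    {"dx": 0,"dy": 0,"dz": -0.1,"yaw": 0},
    {"dx": 0,"dy": 0,"dz": -0.1,"yaw": 0},
    {"dx": 0,"dy": 0,"dz": -0.1,"yaw": 0}
  ]
}}

```text
clock: 15.17
position: [0.5438, -0.142, 0.1257]
orientation: [0.706, -0.045, -0.706, -0.045]
wrist_force: [-0.7, 0.1, 1.3]
grip_width: 0.0136
```

```bash
python3 st.py
```

```text
t 15.17 pos [ 0.5438 -0.142   0.1257] F tool [-1.28 -0.06  0.69] T [ 0.011 -0.267 -0.062] w 0.0136
```

Emit:
{"name": "move_arm", "arguments": {
  "rows": [
    {"dx": 0,"dy": 0,"dz": -0.03,"yaw": 0},
    {"dx": 0,"dy": 0,"dz": -0.06,"yaw": 0},
    {"dx": 0,"dy": 0,"dz": -0.1,"yaw": 0},
    {"dx": 0,"dy": 0,"dz": -0.1,"yaw": 0},
    {"dx": 0,"dy": 0,"dz": -0.1,"yaw": 0}
  ]
}}

```text
clock: 15.58
position: [0.5448, -0.1421, 0.1256]
orientation: [0.706, -0.045, -0.706, -0.045]
wrist_force: [0.0, 0.1, -1.7]
grip_width: 0.014
```

```bash
python3 st.py
```

```text
t 15.58 pos [ 0.5448 -0.1421  0.1256] F tool [ 1.72 -0.11 -0.02] T [-0.045  0.036 -0.034] w 0.0140
```

Emit:
{"name": "move_arm", "arguments": {
  "rows": [
    {"dx": 0,"dy": 0,"dz": -0.03,"yaw": 0},
    {"dx": 0,"dy": 0,"dz": -0.05,"yaw": 0},
    {"dx": 0,"dy": 0,"dz": -0.05,"yaw": 0},
    {"dx": 0.03,"dy": 0,"dz": -0.05,"yaw": 0},
    {"dx": 0.06,"dy": 0,"dz": -0.05,"yaw": 0}
  ]
}}

```text
clock: 16.0
position: [0.5452, -0.1422, 0.1251]
orientation: [0.706, -0.045, -0.706, -0.045]
wrist_force: [-0.1, 0.2, -1.6]
grip_width: 0.0142
```

```bash
python3 st.py
```

```text
t 16.00 pos [ 0.5452 -0.1422  0.1251] F tool [ 1.61 -0.18  0.15] T [-0.049 -0.07  -0.046] w 0.0142
```

Emit:
{"name": "move_arm", "arguments": {
  "rows": [
    {"dx": 0.03,"dy": 0,"dz": 0,"yaw": 0},
    {"dx": 0.06,"dy": 0,"dz": 0,"yaw": 0},
    {"dx": 0.1,"dy": 0,"dz": 0,"yaw": 0},
    {"dx": 0.1,"dy": 0,"dz": 0,"yaw": 0},
    {"dx": 0.1,"dy": 0,"dz": 0,"yaw": 0}
  ]
}}

```text
clock: 16.42
position: [0.5452, -0.1422, 0.1241]
orientation: [-0.706, 0.045, 0.706, 0.045]
wrist_force: [0.2, 0.1, -1.6]
grip_width: 0.0139
```

```bash
python3 st.py
```

```text
t 16.42 pos [ 0.5452 -0.1422  0.1241] F tool [ 1.59 -0.09 -0.19] T [-0.12  -0.015 -0.058] w 0.0139
```

Emit:
{"name": "move_arm", "arguments": {
  "rows": [
    {"dx": 0.05,"dy": 0,"dz": 0,"yaw": 0},
    {"dx": 0.1,"dy": 0,"dz": 0,"yaw": 0},
    {"dx": 0.15,"dy": 0,"dz": 0,"yaw": 0},
    {"dx": 0.15,"dy": 0,"dz": 0,"yaw": 0},
    {"dx": 0.15,"dy": 0,"dz": 0,"yaw": 0}
  ]
}}

```text
clock: 16.83
position: [0.5452, -0.1422, 0.1226]
orientation: [-0.706, 0.045, 0.706, 0.045]
wrist_force: [0.1, -0.8, -1.4]
grip_width: 0.014
```

```bash
python3 st.py
```

```text
t 16.83 pos [ 0.5452 -0.1422  0.1226] F tool [ 1.36  0.8  -0.16] T [-0.031 -0.005 -0.009] w 0.0140
```

Emit:
{"name": "move_arm", "arguments": {
  "rows": [
    {"dx": 0.05,"dy": 0,"dz": 0,"yaw": 0},
    {"dx": 0.1,"dy": 0,"dz": 0,"yaw": 0},
    {"dx": 0.15,"dy": 0,"dz": 0,"yaw": 0},
    {"dx": 0.15,"dy": 0,"dz": 0,"yaw": 0},
    {"dx": 0.15,"dy": 0,"dz": 0,"yaw": 0}
  ]
}}

```text
clock: 17.25
position: [0.5452, -0.1422, 0.1211]
orientation: [-0.706, 0.045, 0.706, 0.045]
wrist_force: [-0.2, 0.1, -0.8]
grip_width: 0.0137
```

```bash
python3 st.py
```

```text
t 17.25 pos [ 0.5452 -0.1422  0.1211] F tool [ 0.75 -0.07  0.18] T [-0.038 -0.056 -0.052] w 0.0137
```

Emit:
{"name": "move_arm", "arguments": {
  "rows": [
    {"dx": 0.02,"dy": 0,"dz": 0,"yaw": 0},
    {"dx": 0.04,"dy": 0,"dz": 0,"yaw": 0},
    {"dx": 0.06,"dy": 0,"dz": 0,"yaw": 0},
    {"dx": 0.06,"dy": 0,"dz": 0,"yaw": 0},
    {"dx": 0.06,"dy": 0,"dz": 0,"yaw": 0}
  ]
}}

```text
clock: 17.67
position: [0.5452, -0.1422, 0.1205]
orientation: [0.706, -0.045, -0.706, -0.045]
wrist_force: [0.5, -0.6, -2.0]
grip_width: 0.0138
```

```bash
python3 st.py
```

```text
t 17.67 pos [ 0.5452 -0.1422  0.1205] F tool [ 1.97  0.55 -0.61] T [ 0.023 -0.031 -0.007] w 0.0138
```

Emit:
{"name": "move_arm", "arguments": {
  "rows": [
    {"dx": 0.02,"dy": 0,"dz": 0,"yaw": 0},
    {"dx": 0.04,"dy": 0,"dz": 0,"yaw": 0},
    {"dx": 0.06,"dy": 0,"dz": 0,"yaw": 0},
    {"dx": 0.06,"dy": 0,"dz": 0,"yaw": 0},
    {"dx": 0.06,"dy": 0,"dz": 0,"yaw": 0}
  ]
}}

```text
clock: 18.08
position: [0.5452, -0.1422, 0.12]
orientation: [0.706, -0.045, -0.706, -0.045]
wrist_force: [-1.3, 0.8, 0.1]
grip_width: 0.0136
```

```bash
python3 st.py
```

```text
t 18.08 pos [ 0.5452 -0.1422  0.12  ] F tool [-0.1  -0.65  1.4 ] T [-0.059 -0.092 -0.007] w 0.0136
```

Emit:
{"name": "move_arm", "arguments": {
  "rows": [
    {"dx": 0.02,"dy": 0,"dz": 0,"yaw": 0},
    {"dx": 0.04,"dy": 0,"dz": 0,"yaw": 0},
    {"dx": 0.05,"dy": 0,"dz": 0,"yaw": 0},
    {"dx": 0.05,"dy": 0,"dz": 0,"yaw": 0},
    {"dx": 0.05,"dy": 0,"dz": 0,"yaw": 0}
  ]
}}

```text
clock: 18.5
position: [0.5453, -0.1422, 0.1196]
orientation: [0.706, -0.045, -0.706, -0.045]
wrist_force: [-2.1, 0.3, 3.7]
grip_width: 0.0137
```

```bash
python3 st.py
python3 - <<'E'
from h import *
from plant import bot,vision
w=vision.snapshot("wrist");s=vision.snapshot("scene");t=vision.snapshot("top")
cv2.imwrite("pics/w8.png",w["image"][:,:,::-1])
cv2.imwrite("pics/sc8.png",cv2.resize(s["image"][220:330,230:390],None,fx=5,fy=5,interpolation=cv2.INTER_CUBIC)[:,:,::-1])
E
python3 st.py
```

```text
t 18.50 pos [ 0.5453 -0.1422  0.1196] F tool [-3.73 -0.06  2.14] T [-0.013 -0.275 -0.069] w 0.0137
t 18.65 pos [ 0.5453 -0.1422  0.1196] F tool [-3.52 -0.19  1.56] T [ 0.004 -0.211 -0.105] w 0.0138
```

View pics/sc8.png

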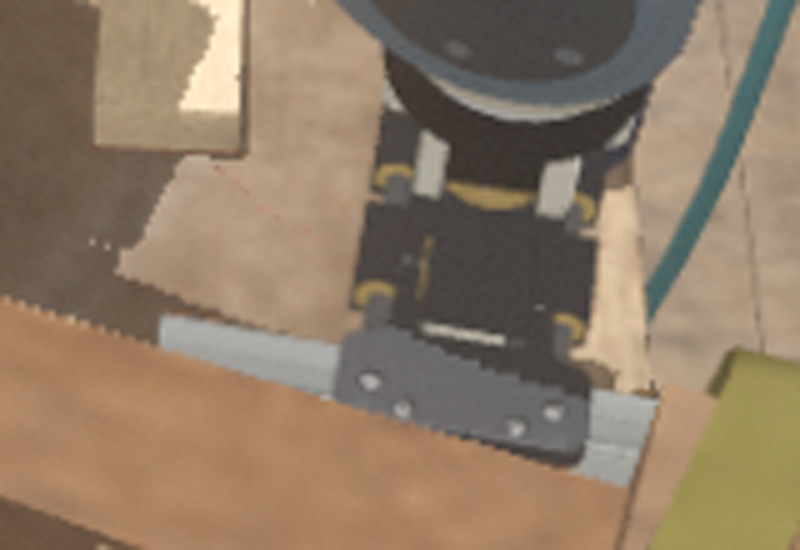

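View pics/w8.png

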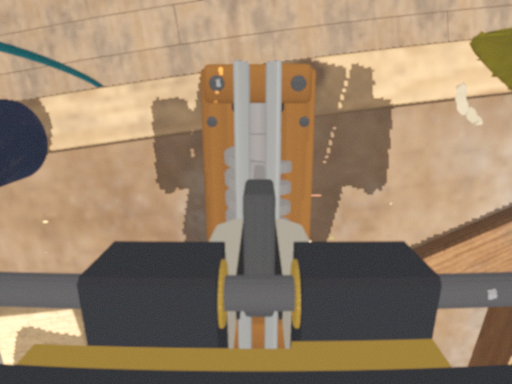

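Emit:
{"name": "move_arm", "arguments": {
  "rows": [
    {"dx": 0.015,"dy": 0,"dz": 0,"yaw": 0},
    {"dx": 0.03,"dy": 0,"dz": 0,"yaw": 0},
    {"dx": 0.03,"dy": 0,"dz": 0,"yaw": 0},
    {"dx": 0.03,"dy": 0,"dz": 0,"yaw": 0},
    {"dx": 0.03,"dy": 0,"dz": 0,"yaw": 0}
  ]
}}

```text
clock: 19.07
position: [0.5453, -0.1422, 0.1192]
orientation: [0.706, -0.045, -0.706, -0.045]
wrist_force: [-1.8, 0.5, 5.8]
grip_width: 0.014
```

```bash
python3 st.py
```

```text
t 19.07 pos [ 0.5453 -0.1422  0.1192] F tool [-5.78 -0.23  1.81] T [-0.046 -0.341 -0.139] w 0.0140
```

Emit:
{"name": "move_arm", "arguments": {
  "rows": [
    {"dx": -0.03,"dy": 0,"dz": 0,"yaw": 0},
    {"dx": -0.06,"dy": 0,"dz": 0,"yaw": 0},
    {"dx": -0.06,"dy": 0,"dz": 0,"yaw": 0},
    {"dx": -0.06,"dy": 0,"dz": 0,"yaw": 0},
    {"dx": -0.06,"dy": 0,"dz": 0,"yaw": 0}
  ]
}}

```text
clock: 19.48
position: [0.5452, -0.1422, 0.1197]
orientation: [0.706, -0.045, -0.706, -0.045]
wrist_force: [-0.6, -0.2, 1.0]
grip_width: 0.0139
```

```bash
python3 st.py
```

```text
t 19.48 pos [ 0.5452 -0.1422  0.1197] F tool [-1.05  0.27  0.55] T [ 0.023 -0.1   -0.051] w 0.0139
```

Emit:
{"name": "move_arm", "arguments": {
  "claw": 0.3,
  "rows": [
    {"dx": 0,"dy": 0,"dz": 0,"yaw": 0},
    {"dx": 0,"dy": 0,"dz": 0,"yaw": 0},
    {"dx": 0,"dy": 0,"dz": 0,"yaw": 0},
    {"dx": 0,"dy": 0,"dz": 0,"yaw": 0},
    {"dx": 0,"dy": 0,"dz": 0,"yaw": 0}
  ]
}}

```text
clock: 19.9
position: [0.5452, -0.1422, 0.1197]
orientation: [-0.706, 0.045, 0.706, 0.045]
wrist_force: [-0.2, 0.3, -0.9]
grip_width: 0.0324
```

```bash
python3 st.py
```

```text
t 19.90 pos [ 0.5452 -0.1422  0.1197] F tool [ 0.88 -0.23  0.24] T [ 0.    -0.01   0.005] w 0.0324
```

Emit:
{"name": "move_arm", "arguments": {
  "rows": [
    {"dx": -1,"dy": 0,"dz": 0,"yaw": 0},
    {"dx": -3,"dy": 0,"dz": 0,"yaw": 0},
    {"dx": -6,"dy": 0,"dz": 0,"yaw": 0},
    {"dx": -9,"dy": 0,"dz": 0,"yaw": 0},
    {"dx": -12,"dy": 0,"dz": 0,"yaw": 0}
  ]
}}

```text
clock: 20.32
position: [0.545, -0.1421, 0.2418]
orientation: [0.706, -0.045, -0.706, -0.045]
wrist_force: [0.7, 0.2, -0.1]
grip_width: 0.0325
```

Emit:
{"name": "move_arm", "arguments": {
  "rows": [
    {"dx": 0,"dy": 0,"dz": 3,"yaw": 0},
    {"dx": 0,"dy": 0,"dz": 6,"yaw": 0},
    {"dx": 0,"dy": 0,"dz": 9,"yaw": 0},
    {"dx": 0,"dy": 0,"dz": 11,"yaw": 0},
    {"dx": 0,"dy": 0,"dz": 11,"yaw": 0}
  ]
}}

```text
clock: 20.73
position: [0.4333, -0.1276, 0.2405]
orientation: [-0.705, 0.045, 0.706, 0.045]
wrist_force: [0.6, -1.3, 1.1]
grip_width: 0.0329
```

```bash
python3 st.py
python3 - <<'E'
from h import *
from plant import bot,vision
w=vision.snapshot("wrist");s=vision.snapshot("scene");t=vision.snapshot("top")
pickle.dump(dict(wrist=w,top=t,scene=s,b=bot.observe()),open("s9.pkl","wb"))
cv2.imwrite("pics/w9.png",w["image"][:,:,::-1])
cv2.imwrite("pics/sc9.png",cv2.resize(s["image"][240:330,240:400],None,fx=5,fy=5,interpolation=cv2.INTER_CUBIC)[:,:,::-1])
cv2.imwrite("pics/t9.png",t["image"][:,:,::-1])
E
```

```text
t 20.73 pos [ 0.4333 -0.1276  0.2405] F tool [-1.13  1.2  -0.79] T [-0.05   0.026 -0.049] w 0.0329
```

View pics/sc9.png

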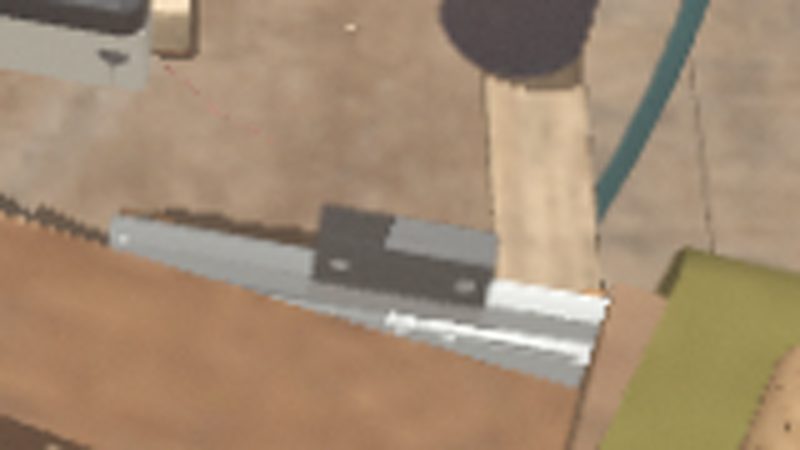

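View pics/w9.png

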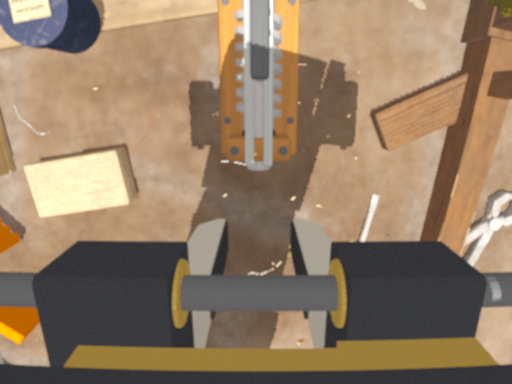

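View pics/t9.png

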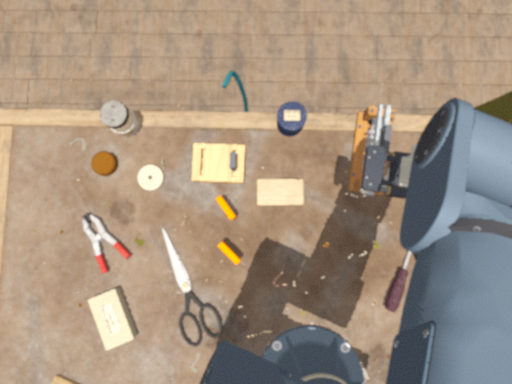

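Run:
```python
from h import *
D=pickle.load(open("s9.pkl","rb"));S=D["scene"]
a=np.radians(-7.4);ex=np.array([np.cos(a),np.sin(a),0]);ey=np.array([-np.sin(a),np.cos(a),0])
for z0 in (.061,.067):
    X=[np.array([.5452,-.1422,z0])+sx*.03*ex+sy*.007*ey+np.array([0,0,h]) for sx,sy,h in [(-1,-1,.042),(1,-1,.042),(-1,-1,.072),(1,-1,.072),(-1,1,.072),(1,1,.072)]]
    p=proj(S,X); print(z0,((p-[240,240])*5).round(0).tolist())
    q=[np.array([.538,-.1402,.095])+sx*.095*ex+.012*ey for sx in(-1,1)];print("rail ends",((proj(S,q)-[240,240])*5).round(0).tolist())
```

```text
0.061 [[305.0, 284.0], [480.0, 314.0], [312.0, 237.0], [493.0, 268.0], [318.0, 202.0], [496.0, 232.0]]
rail ends [[109.0, 210.0], [647.0, 303.0]]
0.067 [[306.0, 275.0], [483.0, 305.0], [314.0, 227.0], [495.0, 258.0], [320.0, 192.0], [499.0, 222.0]]
rail ends [[109.0, 210.0], [647.0, 303.0]]
```

Run:
```python
from h import *
D=pickle.load(open("s9.pkl","rb"));S=D["scene"]
im=cv2.resize(S["image"][275:325,255:370],None,fx=6.8,fy=11,interpolation=cv2.INTER_CUBIC)[:,:,::-1].copy()
a=np.radians(-7.4);ex=np.array([np.cos(a),np.sin(a),0]);ey=np.array([-np.sin(a),np.cos(a),0])
cv2.imwrite("pics/c15.png",im)
f=lambda p:((p-[255,275]+.5)*[6.8,11]-.5).round(0).tolist()
for yy,z in ((.012,.095),(.0075,.095),(-.0075,.095),(-.012,.095)):
    print(yy,f(proj(S,[np.array([.5375,-.1405,z])+sx*ex+yy*ey for sx in (-.095,-.022,.037,.095)])))
for z0 in (.061,.067):
    print(z0,f(proj(S,[np.array([.5452,-.1422,z0])+sx*.03*ex+sy*.007*ey+np.array([0,0,h]) for sx,sy,h in [(-1,-1,.042),(1,-1,.042),(-1,1,.072),(1,1,.072)]])))
```

```text
0.012 [[47.0, 84.0], [325.0, 164.0], [553.0, 228.0], [779.0, 288.0]]
0.0075 [[43.0, 108.0], [323.0, 188.0], [552.0, 252.0], [778.0, 313.0]]
-0.0075 [[31.0, 187.0], [314.0, 270.0], [546.0, 335.0], [776.0, 396.0]]
-0.012 [[28.0, 211.0], [311.0, 294.0], [544.0, 360.0], [775.0, 422.0]]
0.061 [[316.0, 244.0], [554.0, 311.0], [333.0, 64.0], [576.0, 130.0]]
0.067 [[318.0, 224.0], [557.0, 291.0], [335.0, 42.0], [580.0, 109.0]]
```

View pics/c15.png

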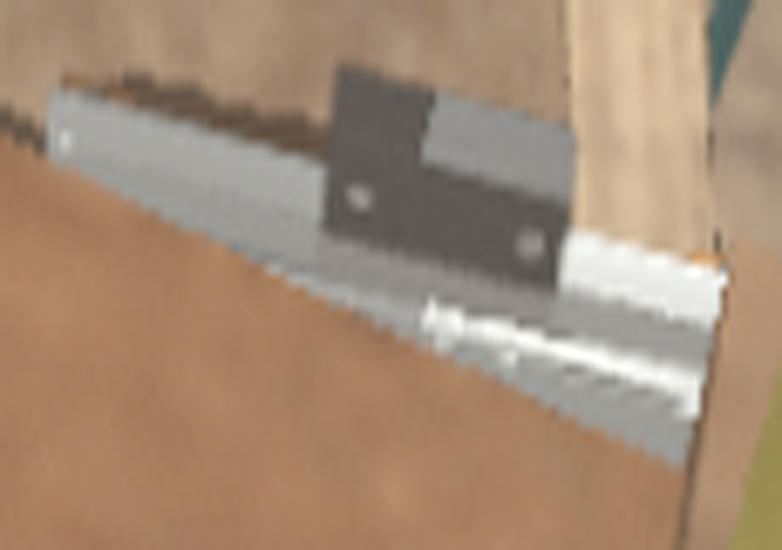

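```bash
python3 -c "
from plant import order
print(order.hand_in())"
```

```text
the job is handed in; nothing more can be done
None
```

The coarse leaf is seated teeth down in the fixture, released and standing upright between the rails, and the job is handed in at about 21 s. No verdict was reported.

- **What I did:** I took the long grey leaf from the stand's +y slot, lowered it between the rails and touched the crests. I then slid it about 8 mm towards +x with up to 6–7 N of contact force, until the load vanished and the teeth dropped in.
- **Seating checks:** The leaf met the thread again 5.6–5.8 mm below the crest contact, where 6 mm is expected. A press of about 7 N gave roughly 8 N/mm, which matches the rubber pads. While pressing there was a small moment suggesting the end nearer the robot touched first.
- **Last pictures:** The top edge of the grip lies level, at the predicted seated height. Its lower edge appears about 3 mm higher than predicted, probably because the edges are rounded. The 2 mm calibration alone does not settle that, but resting on the crests does not fit the top edge. The fine leaf and the bystanders are where they were.
- **Position:** The leaf's centre is about 7 mm past the fixture's middle, in the first groove I found. The groove on the other side would have been about as far off.

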